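# Load the board test station

### The arm

A 6-joint arm with a two-finger parallel gripper is mounted at the origin on a cart in front of the work surface, level with it; the furniture and walls round the work are solid. World frame = base frame: x ahead of the robot, y to its left, z up, the work surface at z = 0. Lengths are in mm, angles in rad, forces in N, time in s.
With the tool pointing down it reaches from about 275 to 1000 mm from the base axis. Payload 8.4 kg.
Tool frame: the origin (TCP) lies midway between the tips of the shut fingers; the grasp point (between the pads) lies 19 mm behind it; z points along the fingers, x is the direction in which the jaws open and shut, and the axes are right-handed (so a half turn about z gives the same grasp; the last joint's range is limited). The gripper opens to 85 mm and grips with 20 to 120 N. Pads are 22 mm wide; open, the fingers measure 114 mm over their backs; the gripper's body (76 mm by 85 mm) begins 54 mm behind the grasp point. The pads swing forward as they close: fully open they stand 13 mm farther back than shut.
Start: joints at [1.114, 0.353, 1.633, -0, 1.155, -0.002], TCP at [274.551, 561.471, 201.481] pointing down, gripper open.
Joint ranges: [-2.63, 2.63], [-0.92, 2.1], [0.06, 2.66], [-1.3, 4.44], [0, 2.69], [-3.02, 3.02]. Speed limits (rad/s): [2.22, 2.22, 2.79, 3.14, 3.14, 3.14].

### API

Orientations are given as [roll, pitch, yaw] about the fixed x, y, z axes, in that order (R = Rz(yaw) Ry(pitch) Rx(roll)).
In Python, from rig import sense, grab_frame, camera_model, job gives the robot as it stands.
- The arm moves only by the tool arm_command, never from a script. Its argument "plan" is a list of rows, each an object with "translation": the shift along the tool's x, y, z in cm, a list of three; "twist": the turn about the tool's z in rad; "gripper": the opening, from 0 (shut) to 1 (fully open). A call has exactly 5 rows; each row is the pose to reach, as a shift and turn from the pose measured when the call began, along the tool's axes at that moment; what a row does not reach only later rows make up. A row lasts 1/12 s, in which the tool goes at most 41.7 mm and 7.16 degrees, less where a joint would pass 70% of its speed; a pose out of reach is approached as far as the arm can. A call with a gripper value outside its range is refused whole. The fingers move at their own pace and stop on an object; "squeeze" is the grip in N (left out, the last holds). Time passes only in rows, so rows that repeat a pose let the fingers close, or fill a call up. It gives the time, the measured TCP pose, the force and the opening at its end, in the units of the state.
- sense(): the state, without advancing time (a new reading comes with each control period).
- grab_frame(name): name is "scene" or "top"; returns the picture (384x512x3 uint8, blue, green, red); there is no depth.
- camera_model(name): a dict with "fx", "fy", "cx", "cy" (pixels), "pose" (4x4, takes a point from camera to world coordinates). Camera axes: x right, y down, z forward; pixel columns grow to the right and rows downward; lengths in mm; the calibration is good to about 2 mm. A picture is of the moment at which its call begins. camera_model takes no time and is no camera call.
- job.sign_off(): hands the job in, once; it reports no verdict.
The state is a dict: "clock": time; "qpos": joint angles; "qvel": joint speeds; "joint_efforts": joint torques, N m; "eef_pos": TCP position; "tcp_rot": TCP orientation; "contact_force": force on the tool from outside, world axes, zero at the start; "wrist_torque": the same for the moment, N m; "opening": opening from 0.0 (shut) to 1.0 (fully open).
Only numpy, scipy, OpenCV 4.12 (cv2) and the standard library are available. Lean on these libraries where they do the work, as an engineer would, in place of code of your own. Each camera call takes 0.05 s, during which the arm holds its last target.

### The job

Pull open the drawer of the small cabinet and slide every board carrier that lies in it, board end first, fully home beneath the fixed contact bar of the test station, one carrier to a bay. Only when all of them are home, turn the lock ring until its lug is on the locked mark, pointing straight out to the front of the station. Leave the drawer shut, and leave the red pliers and the small white spool where they lie.

Things in the scene. Friction and masses are not known exactly. Their poses are not given: they have to be found in the camera images.
- test_station: test station, fixed: base plate 10 mm thick (x -85 to +72, y -140 to +165 mm from the origin). A contact bar runs along y (x +18 to +52 mm, underside 21.5, top 37.5 mm above the bench). Beneath it three bays 50 mm wide and 11.5 mm high, open to the front (-x), with posts between; a stop at x = +60 mm ends them. Origin: on the bench; x into the bays, y left, z up
- bay0 (a point): where a carrier's origin lies when fully home in the right-hand bay: 20, -95, 10 mm in the station's frame; its front edge then meets the stop, its rib stays in front of the bar. Carriers go in along +x, any carrier in any bay. At each bay's mouth flared guides 8 mm high begin at x = -4 mm, 61 mm apart
- bay1 (a point): the same for the middle bay (20, -20, 10 mm)
- bay2 (a point): the same for the left-hand bay (20, 55, 10 mm)
- lock_ring (a joint): angle (rad) of the lock ring about its upright axis at (35, 130) mm in the station's frame, on the bar's left end. 0: lug points to the station's +y; it grows counter-clockwise seen from above; 1.571: lug points to -x, over the white mark (locked). Range -0.1 to 2.1, no stop at the mark; stays where left (friction 0.06 N m)
- ring_lug (a point): point on the lock ring's radial lug, 38 mm from the axis, 53.5 mm above the bench. Lug: 14 mm wide, 16 mm tall, out to 48 mm from the axis. Ring: dark steel, 48 mm across, 43.5 to 63.5 mm above the bench, the stud through it to 70 mm; a flange 66 (x) x 63 (y) mm below it tops out at 41.5 mm
- drawer_cabinet: small grey one-drawer cabinet, fixed, 155 (x) x 220 (y) x 72 mm; origin: on the bench, 70 mm behind its front face and midway between its sides; its front faces its own -x. The shell reaches from x = -58 to +85 mm, the drawer's front panel from -70 to -58 mm when shut, 5 to 69 mm above the bench
- drawer (a joint): how far the drawer is out (m), 0 shut, at most 0.125; slides along the cabinet's -x and stays where it is left (friction 1.5 N). Inside it measures 120 (x) x 190 mm (y), floor 14 mm and side walls 43 mm above the bench; shut, its inside runs from x = -53 to +67 mm of the cabinet. Rubber liners 8 mm high (no higher than a carrier's plate) line its sides (10 mm) and front (8 mm)
- drawer_handle (a point): middle of the drawer's bar handle: a steel bar 11 mm thick and 100 mm long along the cabinet's y, 40 mm above the bench, its axis 35 mm in front of the drawer's front (105 mm in front of the cabinet's origin when shut); moves with the drawer
- carrier0: board carrier (all alike, may be absent): grey plate 80 (x) x 44 (y) x 8 mm, green circuit board on its front half; at its rear end an upright grip rib 26 (x) x 12 (y) x 26 mm tall (top 34 mm above the underside), centred 27 mm behind the origin (-x). Origin: centre of the underside; +x: end that goes in first; z up. 0.1 to 0.17 kg. Starts flat in the drawer, rib end to the drawer's front
- carrier1: board carrier (all alike, may be absent): grey plate 80 (x) x 44 (y) x 8 mm, green circuit board on its front half; at its rear end an upright grip rib 26 (x) x 12 (y) x 26 mm tall (top 34 mm above the underside), centred 27 mm behind the origin (-x). Origin: centre of the underside; +x: end that goes in first; z up. 0.1 to 0.17 kg. Starts flat in the drawer, rib end to the drawer's front
- carrier2: board carrier (all alike, may be absent): grey plate 80 (x) x 44 (y) x 8 mm, green circuit board on its front half; at its rear end an upright grip rib 26 (x) x 12 (y) x 26 mm tall (top 34 mm above the underside), centred 27 mm behind the origin (-x). Origin: centre of the underside; +x: end that goes in first; z up. 0.1 to 0.17 kg. Starts flat in the drawer, rib end to the drawer's front
- pliers_red: red-handled side cutters 48 x 122 x 11 mm lying on the bench, a bystander; origin: centre of the underside
- wick_spool: flat white spool 42 mm across, 8 mm high, lying on the bench left of the cabinet, a bystander; origin: centre of the underside

How it is judged (in metres and radians):
On the way, in this order (a step that is already met when the one before it is completed fails the run):
1. the drawer is pulled open at least 80 mm (value of joint drawer above 0.08 m), for 0.1 s.
2. every carrier is fully home in a bay beneath the contact bar (((horizontal distance between carrier0 and bay0 below 0.006 m and z of carrier0 in the frame of test_station between 0.006 and 0.014 m and angle between the x axis of carrier0 and the x axis of test_station, either way round below 0.12 rad) or (horizontal distance between carrier0 and bay1 below 0.006 m and z of carrier0 in the frame of test_station between 0.006 and 0.014 m and angle between the x axis of carrier0 and the x axis of test_station, either way round below 0.12 rad) or (horizontal distance between carrier0 and bay2 below 0.006 m and z of carrier0 in the frame of test_station between 0.006 and 0.014 m and angle between the x axis of carrier0 and the x axis of test_station, either way round below 0.12 rad)) and ((horizontal distance between carrier1 and bay0 below 0.006 m and z of carrier1 in the frame of test_station between 0.006 and 0.014 m and angle between the x axis of carrier1 and the x axis of test_station, either way round below 0.12 rad) or (horizontal distance between carrier1 and bay1 below 0.006 m and z of carrier1 in the frame of test_station between 0.006 and 0.014 m and angle between the x axis of carrier1 and the x axis of test_station, either way round below 0.12 rad) or (horizontal distance between carrier1 and bay2 below 0.006 m and z of carrier1 in the frame of test_station between 0.006 and 0.014 m and angle between the x axis of carrier1 and the x axis of test_station, either way round below 0.12 rad)) and ((horizontal distance between carrier2 and bay0 below 0.006 m and z of carrier2 in the frame of test_station between 0.006 and 0.014 m and angle between the x axis of carrier2 and the x axis of test_station, either way round below 0.12 rad) or (horizontal distance between carrier2 and bay1 below 0.006 m and z of carrier2 in the frame of test_station between 0.006 and 0.014 m and angle between the x axis of carrier2 and the x axis of test_station, either way round below 0.12 rad) or (horizontal distance between carrier2 and bay2 below 0.006 m and z of carrier2 in the frame of test_station between 0.006 and 0.014 m and angle between the x axis of carrier2 and the x axis of test_station, either way round below 0.12 rad))), for 0.2 s.
3. the lock ring is turned so that its lug is on the locked mark (value of joint lock_ring between 1.451 and 1.691 rad), for 0.2 s.
At the end, for the whole second after the job is handed in: every carrier present lies at rest fully home in a bay (within 6 mm of the bay's home point and 0.12 rad of square, flat on the base), the lock ring is within 0.12 rad of 1.571, and the drawer is shut to within 12 mm (all of step 2 and all of step 3 and value of joint drawer below 0.012 m and linear speed of each of carrier0, carrier1, carrier2 below 0.02 m/s); the robot touches nothing.
It fails at once if the pliers or the white spool is moved more than 4 cm (distance of any of pliers_red, wick_spool from where it was at the start of the episode above 0.04 m).
Of carrier0, carrier1, carrier2 only 2 to 3 are there at a start; the rules pass over those that are not, and their reading is None.
At some moment in a run one of carrier0, carrier1, carrier2 may be knocked a few centimetres aside while the robot is not near it.
Once in a run the grip may slacken for a moment while it holds something.
It also fails if it takes over 210 s, if anything falls off the work surface, if the arm or the gripper's body presses on something with over 40 N, if the wrist force passes 120 N, or if a joint passes its speed limit or range.

## Working session

There is one attempt and no reset: what is moved stays moved. The work goes in short steps, Python scripts to look and compute and a tool call to move; the robot and the scene stay as the last step left them, time stands still between calls to the robot, and variables do not carry over. Pictures are saved under pics/ and viewed, and the job is handed in when it is done.

Besides the shell and the picture viewer there is one more tool, called as a command line: name --argument value ..., lists and objects as JSON in quotes. arm_command: Moves the arm, as the interface text tells. Its arguments: {"type":"object","properties":{"plan":{"type":"array","items":{"type":"object","properties":{"translation":{"type":"array","items":{"type":"number"}},"twist":{"type":"number"},"gripper":{"type":"number"}}}},"squeeze":{"type":"number"}},"required":["plan"]}

```bash
mkdir -p pics; ls
python3 - <<'E'
from rig import sense, grab_frame, camera_model
import cv2
print(sense())
for n in("scene","top"):
    cv2.imwrite(f"pics/{n}0.png",grab_frame(n)); print(n,camera_model(n))
E
```

```text
pics
{'clock': 0.0, 'qpos': array([ 1.11363405e+00,  3.53674368e-01,  1.63416175e+00, -1.17845615e-05,
        1.15520781e+00, -2.37301410e-03]), 'qvel': array([ 3.36104941e-04,  4.23270073e-04, -1.46940730e-03, -9.68210841e-05,
        3.45417792e-05, -1.46203220e-03]), 'joint_efforts': array([-4.57595925e-04, -6.05263495e+01, -3.42062581e+01,  3.09356892e-05,
        9.29452654e-03, -1.23116749e-05]), 'eef_pos': array([274.29561243, 560.99187593, 200.73352829]), 'tcp_rot': array([3.14158532e+00, 1.45130292e-03, 1.11601182e+00]), 'contact_force': array([ 0.22829874,  0.18801351, -0.1903502 ]), 'wrist_torque': array([ 0.0210331 , -0.06976637,  0.00276124]), 'opening': 1.0013832383414623}
scene {'fx': 460.176404200836, 'fy': 460.176404200836, 'cx': 254.43714268469236, 'cy': 189.6314619517366, 'pose': array([[ 8.98340095e-01, -3.12738586e-01,  3.08511994e-01,
         1.95174965e+02],
       [-4.39299308e-01, -6.41272596e-01,  6.29114915e-01,
        -7.41375298e+02],
       [ 1.09177811e-03, -7.00688258e-01, -7.13466729e-01,
         1.01734105e+03],
       [ 0.00000000e+00,  0.00000000e+00,  0.00000000e+00,
         1.00000000e+00]])}
top {'fx': 400.64262757553183, 'fy': 400.64262757553183, 'cx': 257.7384377975954, 'cy': 189.81215946591666, 'pose': array([[ 2.21886953e-02, -9.82480694e-01,  1.85038776e-01,
         4.16811957e+02],
       [-9.99748721e-01, -2.23952446e-02,  9.73981269e-04,
         9.24254597e+01],
       [ 3.18707084e-03, -1.85013890e-01, -9.82730738e-01,
         1.09796607e+03],
       [ 0.00000000e+00,  0.00000000e+00,  0.00000000e+00,
         1.00000000e+00]])}
```

View pics/scene0.png

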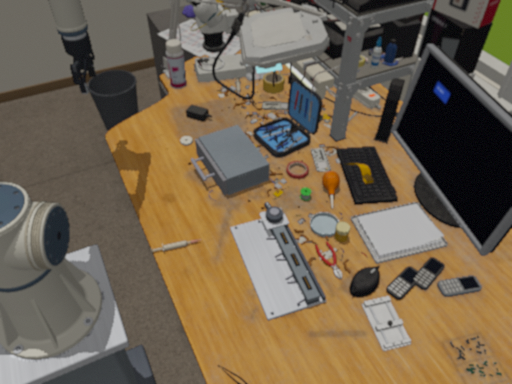

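View pics/top0.png

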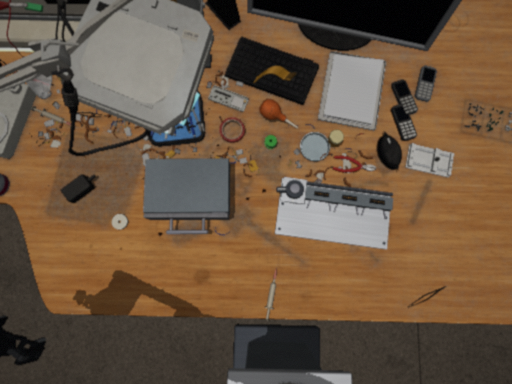

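The top view shows the cabinet at about (187,188) with its handle toward the robot at (188,232). The station is at about (335,212), the ring at (292,188), the spool at (120,221) and the pliers at (352,163).

Run:
```python
import cv2
a=cv2.imread("pics/top0.png")
cv2.imwrite("pics/t0a.png",cv2.resize(a[140:250,100:240],None,fx=5.5,fy=5.4,interpolation=cv2.INTER_CUBIC))
cv2.imwrite("pics/t0b.png",cv2.resize(a[150:260,265:405],None,fx=5.5,fy=5.4,interpolation=cv2.INTER_CUBIC))
```

```text
(no output)
```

View pics/t0a.png

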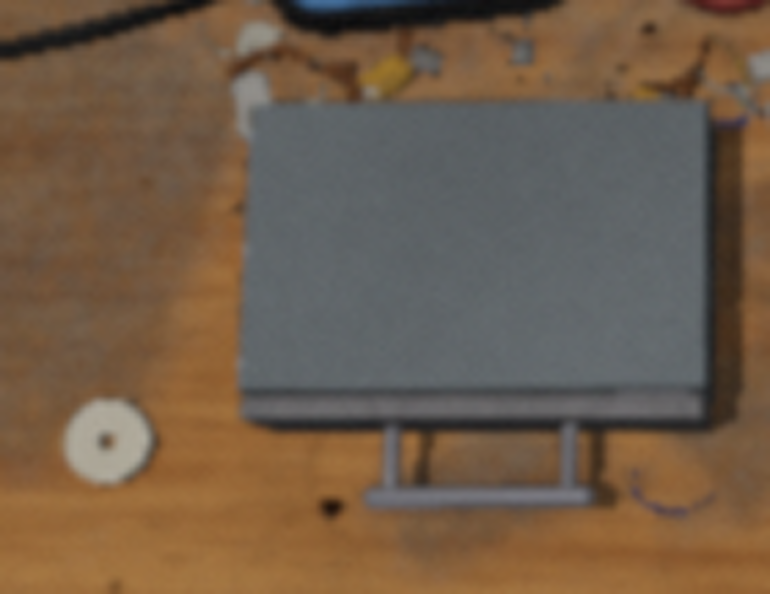

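View pics/t0b.png

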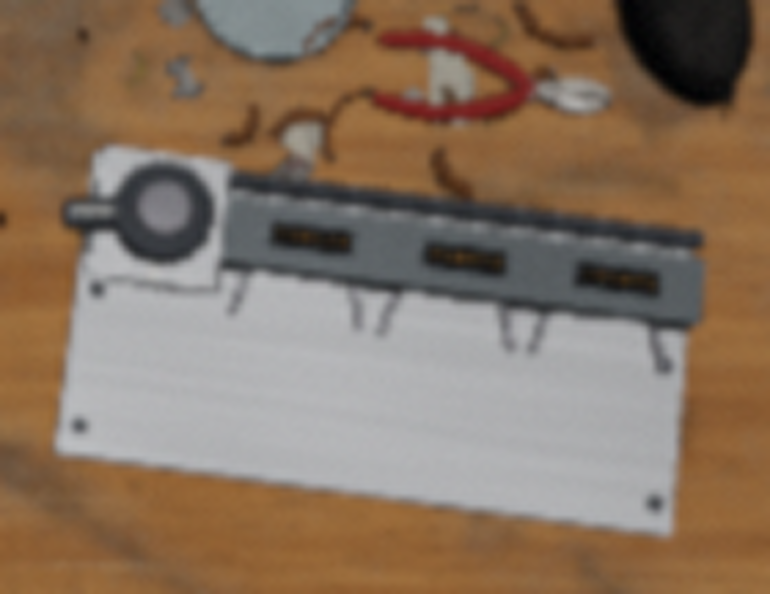

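```bash
cat > h.py <<'E'
import numpy as np, cv2
from rig import sense, grab_frame, camera_model
from scipy.optimize import least_squares
def proj(P,name="top"):
    m=camera_model(name); T=np.linalg.inv(m["pose"]); P=np.atleast_2d(P)
    c=P@T[:3,:3].T+T[:3,3]
    return np.c_[m["fx"]*c[:,0]/c[:,2]+m["cx"], m["fy"]*c[:,1]/c[:,2]+m["cy"]]
def back(u,v,z,name="top"):
    m=camera_model(name); d=m["pose"][:3,:3]@[(u-m["cx"])/m["fx"],(v-m["cy"])/m["fy"],1]
    o=m["pose"][:3,3]; return o+d*(z-o[2])/d[2]
def crop(U,V,ou,ov,fx=5.5,fy=5.4): return (U+.5)/fx-.5+ou,(V+.5)/fy-.5+ov
def loc2w(p,L):
    c,s=np.cos(p[2]),np.sin(p[2]); L=np.atleast_2d(np.array(L,float))
    return np.c_[p[0]+c*L[:,0]-s*L[:,1], p[1]+s*L[:,0]+c*L[:,1], L[:,2]]
def fit(L,uv,x0,name="top"):
    r=least_squares(lambda p:(proj(loc2w(p,L),name)-uv).ravel(),x0); return r.x,r.fun.reshape(-1,2)
def tool(p=None):
    s=sense(); return s["eef_pos"],s["tcp_rot"]
def delta(target,yaw=None):
    """tool-frame cm shift from current TCP to world target(mm) and twist to reach jaw axis yaw"""
    from scipy.spatial.transform import Rotation as R
    s=sense(); M=R.from_euler("xyz",s["tcp_rot"]).as_matrix()
    d=M.T@(np.array(target,float)-s["eef_pos"])/10
    tw=None
    if yaw is not None:
        a=np.arctan2(M[1,0],M[0,0]); tw=-((yaw-a+np.pi/2)%np.pi-np.pi/2)
    return np.round(d,2),tw
E
python3 - <<'E'
from h import *
S=[(-85,165,10,57,453),(-85,-140,10,671,535),(35,130,70,163,206),(18,-140,37.5,697,325)]
uv=np.array([crop(a[3],a[4],265,150) for a in S])
p,r=fit([a[:3] for a in S],uv,[400,0,-.1]); print("station",p,r.round(2).tolist())
C=[(85,110,72,252,103),(85,-110,72,708,101),(-58,-110,72,705,388),(-58,110,72,242,387),(-105,50,43,363,497),(-105,-50,43,595,497)]
uv=np.array([crop(a[3],a[4],100,140) for a in C])
q,r=fit([a[:3] for a in C],uv,[400,250,0]); print("cab",q,r.round(2).tolist())
print("bays",loc2w(p,[(20,-95,10),(20,-20,10),(20,55,10),(35,130,53),(35,168,53)]))
print("handle",loc2w(q,[(-105,0,40)]))
print("spool",back(*crop(107,441,100,140),4));
E
```

```text
station [ 5.68511721e+02 -1.26656006e+02 -1.10289147e-01] [[-0.91, 0.07], [-0.14, -0.08], [-0.19, 0.16], [1.24, -0.21]]
cab [6.05584496e+02 2.79982111e+02 2.55301550e-02] [[-0.02, -0.3], [0.35, -0.13], [0.34, 0.42], [-0.89, 0.85], [2.16, -0.38], [-1.92, -0.49]]
bays [[ 577.93396577 -223.28012985   10.        ]
 [ 586.18889294 -148.73580628   10.        ]
 [ 594.4438201   -74.1914827    10.        ]
 [ 617.60761199   -1.29814456   53.        ]
 [ 621.79010842   36.47097939   53.        ]]
handle [[500.61871324 277.3017363   40.        ]]
spool [526.65283172 470.79993444   4.        ]
```

```bash
cat >> h.py <<'E'
ST=[568.5,-126.7,-.1103]; CAB=[605.6,280,.0255]
def rect(x0,x1,y0,y1,z): return [(x0,y0,z),(x1,y0,z),(x1,y1,z),(x0,y1,z)]
def draw(img,pose,loop,name,color=(0,0,255),off=(0,0),k=1):
    uv=(proj(loc2w(pose,loop),name)-off+.5)*k
    cv2.polylines(img,[np.int32(uv*8)],True,color,1,cv2.LINE_AA,3)
def view(name,box,k,out,pose_st=ST,cab=CAB,d=0,overlay=True,img=None,extra=[]):
    a=grab_frame(name) if img is None else img
    u0,v0,u1,v1=box; b=cv2.resize(a[v0:v1,u0:u1],None,fx=k,fy=k,interpolation=cv2.INTER_CUBIC)
    if overlay:
        L=[(pose_st,rect(-85,72,-140,165,10)),(pose_st,rect(18,52,-140,95,37.5)),(cab,rect(-58,85,-110,110,72)),(cab,rect(-110.5-d,-99.5-d,-50,50,45.5))]
        L+=[(pose_st,rect(-20,60,y-22,y+22,10)) for y in(-95,-20,55)]
        for p,l in L: draw(b,p,l,name,off=(u0,v0),k=k)
    for p,l in extra: draw(b,p,l,name,color=(0,255,0),off=(u0,v0),k=k)
    cv2.imwrite("pics/"+out,b); return a
E
python3 - <<'E'
from h import *
view("top",(100,140,410,265),2.5,"o1.png",img=cv2.imread("pics/top0.png"))
view("scene",(180,110,340,320),2.8,"o2.png",img=cv2.imread("pics/scene0.png"))
E
```

```text
(no output)
```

View pics/o1.png

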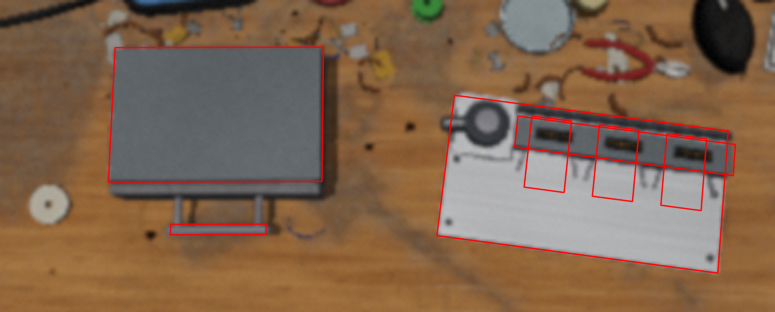

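View pics/o2.png

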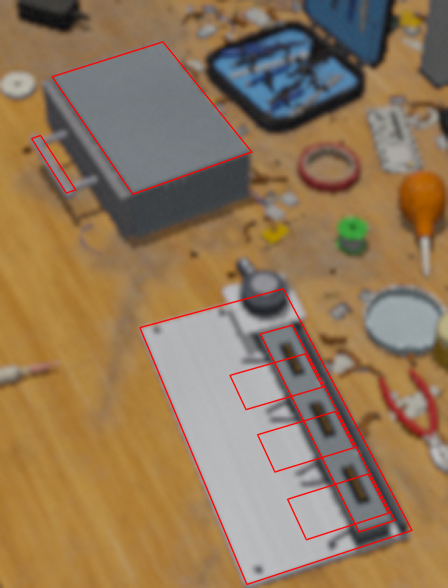

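Run:
```python
from h import *
view("scene",(225,195,335,325),4.5,"o3.png",img=cv2.imread("pics/scene0.png"))
view("top",(270,165,400,255),6,"o4.png",img=cv2.imread("pics/top0.png"))
```

```text
(no output)
```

View pics/o3.png

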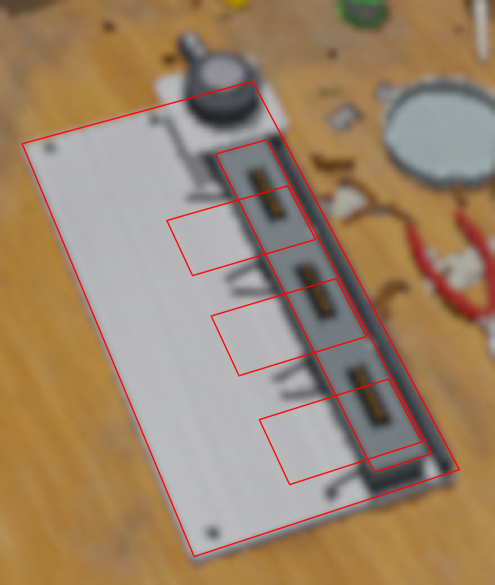

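View pics/o4.png

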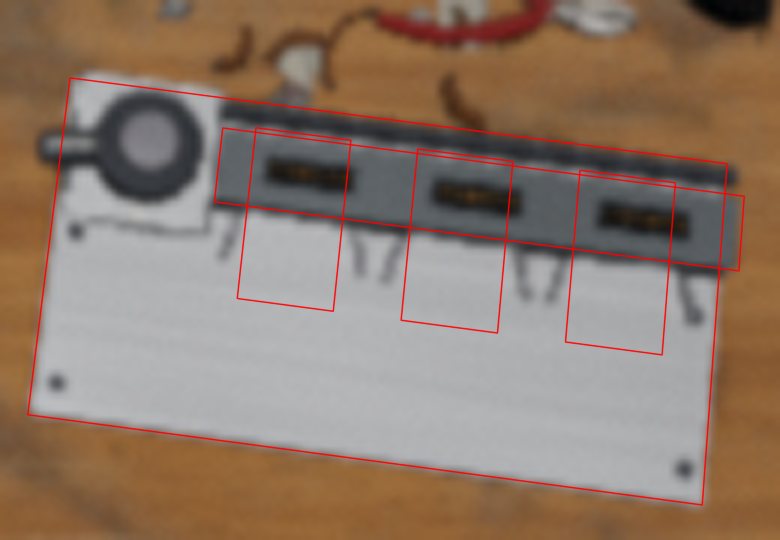

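The station and cabinet poses agree with both cameras to about 1-2 mm. Next I'll move above the handle.

Run:
```python
from h import *
print(delta([500.6,277.3,150],.0255))
```

```text
(array([-15.55,  32.79,   5.1 ]), np.float64(1.0905093007583258))
```

arm_command --plan '[{"translation":[-2,4,0],"twist":0.12,"gripper":0.4},{"translation":[-4,8,0.5],"twist":0.24,"gripper":0.4},{"translation":[-6,12,1],"twist":0.36,"gripper":0.4},{"translation":[-8,16,1.5],"twist":0.48,"gripper":0.4},{"translation":[-9.5,20,2],"twist":0.6,"gripper":0.4}]' --squeeze 60

```text
clock: 0.52
eef_pos: [402.8, 396.6, 182.2]
tcp_rot: [3.141, 0.002, 0.511]
contact_force: [0.2, 0.9, -0.5]
opening: 0.401
```

Run:
```python
from h import *
print(delta([500.6,277.3,130],.0255))
```

```text
(array([ 2.71, 15.18,  5.23]), np.float64(0.48523008776767895))
```

arm_command --plan '[{"translation":[0.7,3.8,1.3],"twist":0.12,"gripper":0.4},{"translation":[1.4,7.6,2.6],"twist":0.24,"gripper":0.4},{"translation":[2.1,11.4,4],"twist":0.36,"gripper":0.4},{"translation":[2.7,15.2,5.2],"twist":0.48,"gripper":0.4},{"translation":[2.7,15.2,5.2],"twist":0.485,"gripper":0.4}]'

```text
clock: 0.93
eef_pos: [502.7, 271.6, 127.7]
tcp_rot: [3.137, 0.003, 0.015]
contact_force: [-0.6, -0.1, 0.3]
opening: 0.399
```

Run:
```python
from h import *
print(delta([500.6,277.3,24],.0255))
view("top",(130,140,260,260),5,"a1.png",overlay=False)
view("scene",(160,100,300,220),5,"a2.png",overlay=False)
```

```text
(array([-0.16, -0.63, 10.37]), np.float64(-0.010639954908227223))
```

View pics/a2.png

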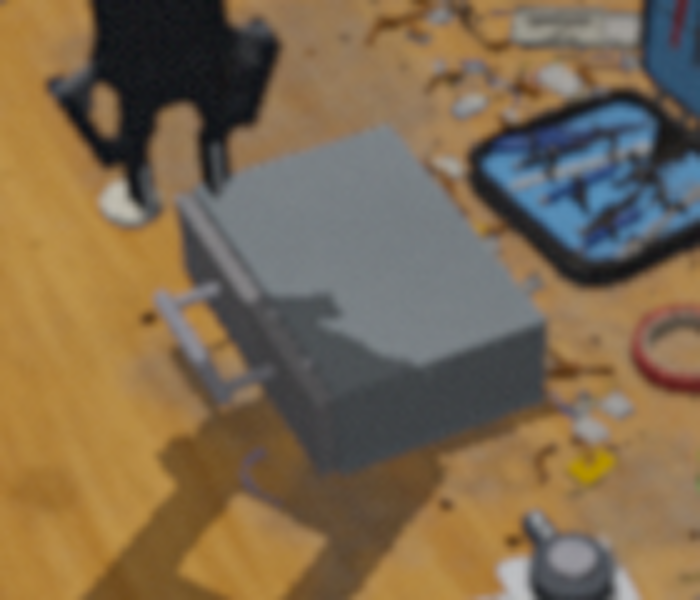

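The fingers are above the handle at about (185,210). I'll descend now.

arm_command --plan '[{"translation":[-0.2,-0.6,0],"twist":-0.01,"gripper":0.4},{"translation":[-0.2,-0.6,2],"twist":-0.01,"gripper":0.4},{"translation":[-0.2,-0.6,4],"twist":-0.01,"gripper":0.4},{"translation":[-0.2,-0.6,6],"twist":-0.01,"gripper":0.4},{"translation":[-0.2,-0.6,6],"twist":-0.01,"gripper":0.4}]'

```text
clock: 1.45
eef_pos: [495.5, 282.0, 66.6]
tcp_rot: [3.137, 0.007, 0.037]
contact_force: [-0.6, -1.3, -0.5]
opening: 0.402
```

arm_command --plan '[{"translation":[0,0,1],"twist":0,"gripper":0.4},{"translation":[0,0,2],"twist":0,"gripper":0.4},{"translation":[0,0,3],"twist":0,"gripper":0.4},{"translation":[0,0,4.2],"twist":0,"gripper":0.4},{"translation":[0,0,4.2],"twist":0,"gripper":0.4}]'

```text
clock: 1.87
eef_pos: [493.9, 281.2, 22.5]
tcp_rot: [3.136, 0.01, 0.037]
contact_force: [-0.3, 0.3, 0.1]
opening: 0.394
```

arm_command --plan '[{"translation":[0.6,0,0],"twist":0.01,"gripper":0.4},{"translation":[0.6,0,0],"twist":0.01,"gripper":0.0},{"translation":[0.6,0,0],"twist":0.01,"gripper":0.0},{"translation":[0.6,0,0],"twist":0.01,"gripper":0.0},{"translation":[0.6,0,0],"twist":0.01,"gripper":0.0}]' --squeeze 40

```text
clock: 2.28
eef_pos: [500.3, 281.5, 22.9]
tcp_rot: [3.136, 0.009, 0.027]
contact_force: [-0.5, 0.1, -0.7]
opening: -0.0
```

Run:
```python
from h import *
view("top",(130,140,260,260),5,"a3.png")
view("scene",(160,100,300,220),5,"a4.png")
print(sense()["opening"],sense()["eef_pos"])
```

```text
0.00025168399401291115 [500.10966775 281.51043809  22.7690289 ]
```

View pics/a3.png

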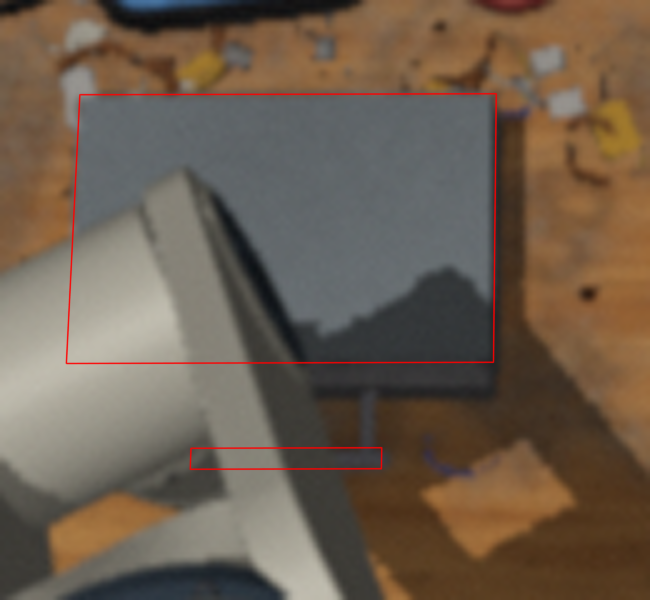

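View pics/a4.png

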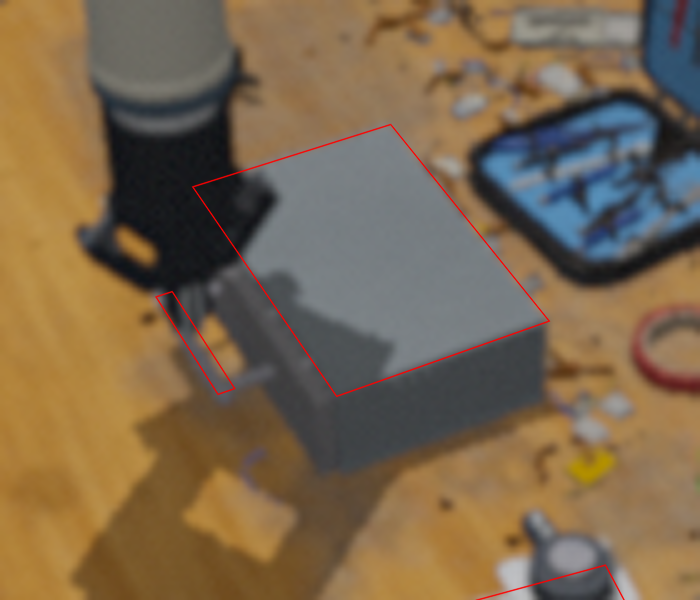

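Run:
```python
from h import *
view("scene",(180,140,240,190),12,"a5.png",overlay=False)
e=sense()["eef_pos"]
print([(proj(e+[0,0,z],"scene")-[180,140])*12 for z in(0,20,40)])
print([(proj(loc2w(CAB,[(-105,y,40)]),"scene")-[180,140])*12 for y in(50,0,-50)])
for V in (487,497,507): print(back(*crop(480,V,100,140),43))
```

```text
[array([[219.55450693, 387.94070873]]), array([[212.92986401, 331.86723757]]), array([[206.17195416, 274.6657449 ]])]
[array([[148.85789865, 234.71670431]]), array([[221.78575001, 348.92537501]]), array([[297.94555359, 468.19544488]])]
[504.33421129 277.35203433  43.        ]
[499.48117025 277.08537988  43.        ]
[494.63640096 276.81917993  43.        ]
```

View pics/a5.png

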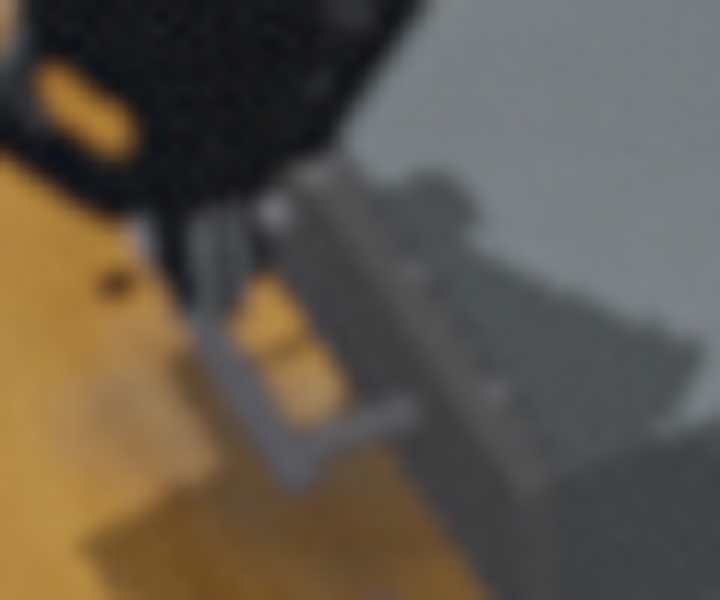

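The bar may be between the fingers, although the opening reads 0. I'll test it with a gentle pull.

arm_command --plan '[{"translation":[-0.5,0,0],"twist":0,"gripper":0.0},{"translation":[-1,0,0],"twist":0,"gripper":0.0},{"translation":[-1.5,0,0],"twist":0,"gripper":0.0},{"translation":[-2,0,0],"twist":0,"gripper":0.0},{"translation":[-2,0,0],"twist":0,"gripper":0.0}]'

```text
clock: 2.85
eef_pos: [478.5, 280.7, 22.8]
tcp_rot: [3.136, 0.01, 0.027]
contact_force: [-0.2, -0.1, -0.4]
opening: 0.001
```

Run:
```python
from h import *
view("scene",(170,130,240,190),10,"a6.png",overlay=False)
view("top",(130,140,260,260),5,"a7.png",overlay=False)
```

```text
(no output)
```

View pics/a6.png

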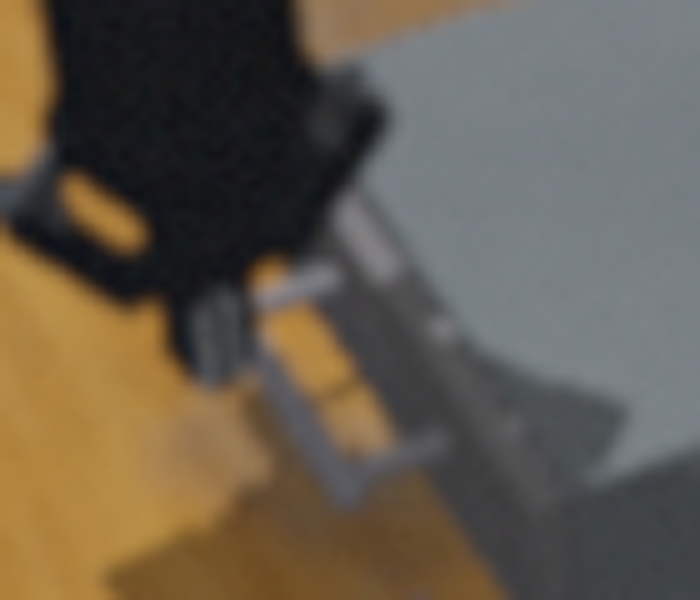

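View pics/a7.png

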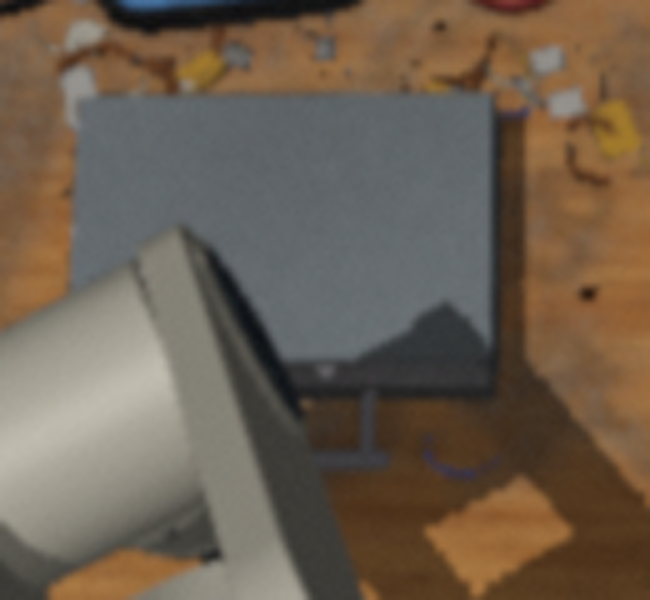

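Run:
```python
from h import *
e=sense()["eef_pos"]
for z in(0,10,20,30,40): print(z,(proj(e+[0,0,z],"scene")-[170,130])*10)
print([(proj(loc2w(CAB,[(-105,y,40)]),"scene")-[170,130])*10 for y in(50,0,-50)])
```

```text
0 [[222.83858439 443.23198186]]
10 [[219.7798053  419.97383437]]
20 [[216.69042224 396.48298232]]
30 [[213.56997358 372.75591574]]
40 [[210.4179884 348.7890537]]
[array([[224.04824888, 295.59725359]]), array([[284.82145834, 390.77114584]]), array([[348.28796132, 490.16287073]])]
```

Run:
```python
from h import *
e=np.array([502.7,271.6,127.7])
for dx in(-17,17):
  for z in(0,8,30): print(dx,z,(proj(e+[dx,0,z],"scene")-[160,100])*5)
print(sense())
view("scene",(60,20,260,200),4,"a8.png",overlay=False)
```

```text
-17 0 [[159.60771336 250.29865945]]
-17 8 [[158.30674962 239.9537789 ]]
-17 30 [[154.67196301 211.05102612]]
17 0 [[213.21491771 233.98084364]]
17 8 [[212.14786606 223.64721434]]
17 30 [[209.16697469 194.77942101]]
{'clock': 2.95, 'qpos': array([ 5.27368665e-01,  4.85458501e-01,  1.90423651e+00, -4.27907999e-04,
        7.62499113e-01,  5.00332008e-01]), 'qvel': array([-0.00253253,  0.00483142, -0.01299839, -0.00144322, -0.0004222 ,
        0.00050031]), 'joint_efforts': array([ 1.69125069e-01, -5.89933920e+01, -2.29799151e+01,  1.41648881e-02,
        1.21773896e-01,  1.95187144e-02]), 'eef_pos': array([479.78176858, 281.02746862,  22.99249966]), 'tcp_rot': array([3.13625032, 0.00916177, 0.02732318]), 'contact_force': array([0.39600328, 0.12391376, 0.75535337]), 'wrist_torque': array([ 0.02623214, -0.00885793,  0.01518128]), 'opening': 0.0029838061139209207}
```

View pics/a8.png

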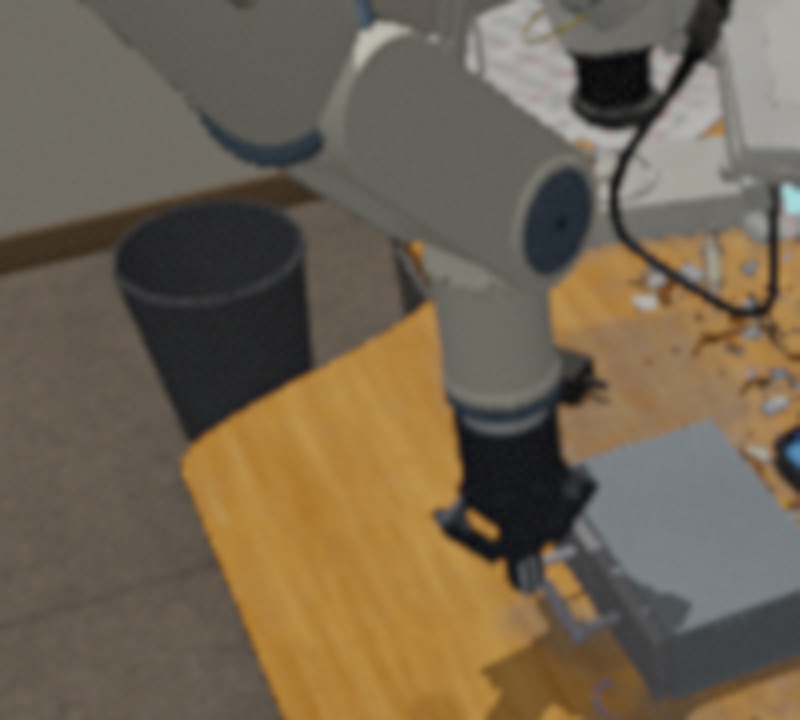

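The fingertips show about 25 mm higher than the reported TCP, and they passed over the bar. I'll check this by touching the bench in the free area in front of the handle.

arm_command --plan '[{"translation":[-2,0,0],"twist":0,"gripper":0.0},{"translation":[-3,0,0.5],"twist":0,"gripper":0.0},{"translation":[-3,0,1.0],"twist":0,"gripper":0.0},{"translation":[-3,0,1.5],"twist":0,"gripper":0.0},{"translation":[-3,0,1.5],"twist":0,"gripper":0.0}]'

```text
clock: 3.42
eef_pos: [450.0, 280.1, 7.2]
tcp_rot: [3.136, 0.01, 0.027]
contact_force: [-0.2, -1.1, 0.2]
opening: -0.001
```

Run:
```python
from h import *
e=sense()["eef_pos"]; print(e)
for z in(0,10,20,30,40): print(z,(proj(e+[0,0,z],"scene")-[160,120])*8)
view("scene",(160,120,250,190),8,"a9.png",overlay=False)
```

```text
[450.03779922 280.09330912   7.22001292]
0 [[191.56874379 488.20650346]]
10 [[188.7925786  469.88593006]]
20 [[185.98866603 451.38224515]]
30 [[183.156588  432.6926897]]
40 [[180.29591799 413.81444893]]
```

View pics/a9.png

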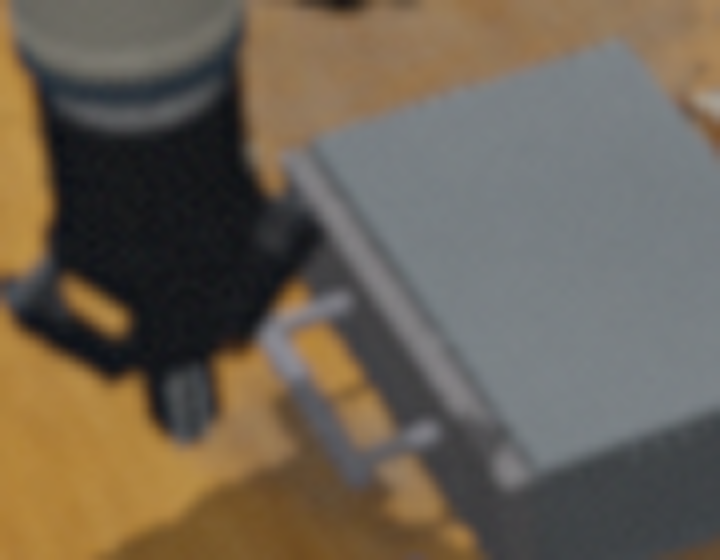

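arm_command --plan '[{"translation":[0,0,0.3],"twist":0,"gripper":0.0},{"translation":[0,0,0.5],"twist":0,"gripper":0.0},{"translation":[0,0,0.8],"twist":0,"gripper":0.0},{"translation":[0,0,1.0],"twist":0,"gripper":0.0},{"translation":[0,0,1.0],"twist":0,"gripper":0.0}]'

```text
clock: 3.88
eef_pos: [450.1, 279.9, -2.9]
tcp_rot: [3.136, 0.01, 0.027]
contact_force: [0.3, 0.7, -0.8]
opening: -0.002
```

arm_command --plan '[{"translation":[0,0,0.2],"twist":0,"gripper":0.0},{"translation":[0,0,0.4],"twist":0,"gripper":0.0},{"translation":[0,0,0.6],"twist":0,"gripper":0.0},{"translation":[0,0,0.8],"twist":0,"gripper":0.0},{"translation":[0,0,0.8],"twist":0,"gripper":0.0}]'

```text
clock: 4.3
eef_pos: [449.8, 279.7, -11.3]
tcp_rot: [3.135, 0.01, 0.027]
contact_force: [0.4, 0.5, -0.4]
opening: -0.002
```

arm_command --plan '[{"translation":[0,0,0.2],"twist":0,"gripper":0.0},{"translation":[0,0,0.4],"twist":0,"gripper":0.0},{"translation":[0,0,0.5],"twist":0,"gripper":0.0},{"translation":[0,0,0.6],"twist":0,"gripper":0.0},{"translation":[0,0,0.7],"twist":0,"gripper":0.0}]'

```text
clock: 4.72
eef_pos: [449.7, 279.7, -18.4]
tcp_rot: [3.135, 0.01, 0.027]
contact_force: [0.6, 0.5, 0.4]
opening: -0.002
```

Run:
```python
from h import *
e=sense()["eef_pos"]; print(e)
for z in(0,10,20,30,40): print(z,(proj(e+[0,0,z],"scene")-[160,120])*8)
view("scene",(160,120,250,190),8,"a10.png",overlay=False)
```

```text
[449.70873183 279.69813395 -18.36767009]
0 [[198.10751321 535.16258054]]
10 [[195.39768031 517.29843809]]
20 [[192.66109851 499.25795774]]
30 [[189.89736978 481.03851556]]
40 [[187.10608816 462.63743534]]
```

View pics/a10.png

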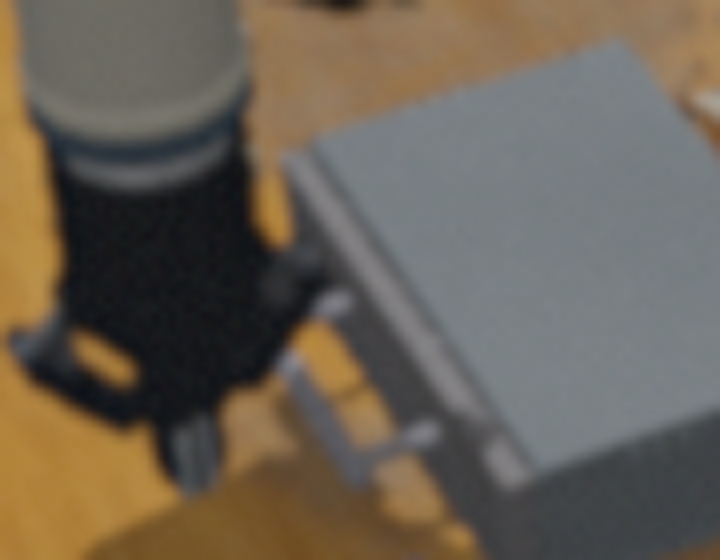

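arm_command --plan '[{"translation":[0,0,0.1],"twist":0,"gripper":0.0},{"translation":[0,0,0.2],"twist":0,"gripper":0.0},{"translation":[0,0,0.3],"twist":0,"gripper":0.0},{"translation":[0,0,0.4],"twist":0,"gripper":0.0},{"translation":[0,0,0.4],"twist":0,"gripper":0.0}]'

```text
clock: 5.18
eef_pos: [449.5, 279.5, -22.7]
tcp_rot: [3.135, 0.011, 0.027]
contact_force: [0.6, 0.0, 0.4]
opening: 0.002
```

arm_command --plan '[{"translation":[0,0,0.1],"twist":0,"gripper":0.0},{"translation":[0,0,0.2],"twist":0,"gripper":0.0},{"translation":[0,0,0.3],"twist":0,"gripper":0.0},{"translation":[0,0,0.3],"twist":0,"gripper":0.0},{"translation":[0,0,0.3],"twist":0,"gripper":0.0}]'

```text
clock: 5.6
eef_pos: [449.4, 279.5, -25.8]
tcp_rot: [3.135, 0.011, 0.027]
contact_force: [-0.2, 0.1, 0.4]
opening: 0.001
```

arm_command --plan '[{"translation":[0,0,0.05],"twist":0,"gripper":0.0},{"translation":[0,0,0.1],"twist":0,"gripper":0.0},{"translation":[0,0,0.15],"twist":0,"gripper":0.0},{"translation":[0,0,0.2],"twist":0,"gripper":0.0},{"translation":[0,0,0.2],"twist":0,"gripper":0.0}]'

```text
clock: 6.02
eef_pos: [449.3, 279.4, -27.9]
tcp_rot: [3.135, 0.011, 0.027]
contact_force: [-0.2, 0.1, -0.3]
opening: -0.004
```

Run:
```python
from h import *
e=sense()["eef_pos"]; print(e)
for z in(0,10,20,30,40): print(z,(proj(e+[0,0,z],"scene")-[160,120])*8)
view("scene",(160,120,250,190),8,"a11.png",overlay=False)
```

```text
[449.30752995 279.4248454  -27.88201349]
0 [[199.94592282 552.75177353]]
10 [[197.25713564 535.05311571]]
20 [[194.54192597 517.18053464]]
30 [[191.79990241 499.13145395]]
40 [[189.03066579 480.90324616]]
```

View pics/a11.png

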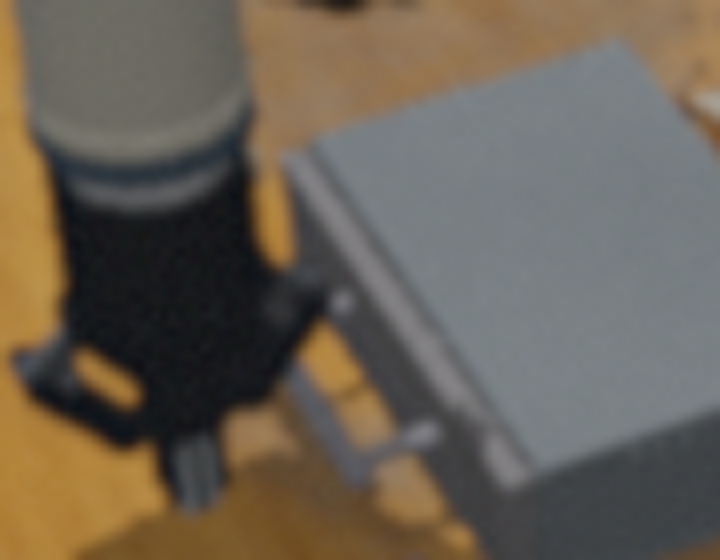

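arm_command --plan '[{"translation":[0,0,0.05],"twist":0,"gripper":0.0},{"translation":[0,0,0.1],"twist":0,"gripper":0.0},{"translation":[0,0,0.15],"twist":0,"gripper":0.0},{"translation":[0,0,0.2],"twist":0,"gripper":0.0},{"translation":[0,0,0.2],"twist":0,"gripper":0.0}]'

```text
clock: 6.48
eef_pos: [449.3, 279.4, -29.7]
tcp_rot: [3.135, 0.011, 0.027]
contact_force: [-1.2, -0.9, 3.4]
opening: 0.001
```

arm_command --plan '[{"translation":[0,0,0.05],"twist":0,"gripper":0.0},{"translation":[0,0,0.1],"twist":0,"gripper":0.0},{"translation":[0,0,0.15],"twist":0,"gripper":0.0},{"translation":[0,0,0.2],"twist":0,"gripper":0.0},{"translation":[0,0,0.2],"twist":0,"gripper":0.0}]'

```text
clock: 6.9
eef_pos: [449.4, 279.5, -29.9]
tcp_rot: [3.135, 0.011, 0.027]
contact_force: [-6.3, -4.4, 29.3]
opening: 0.005
```

Contact came at a reported z of -29.5, so the reported z is 29.5 mm too low. I'll lift and redo the handle grasp with that correction.

arm_command --plan '[{"translation":[0,0,-2],"twist":0,"gripper":0.0},{"translation":[0,0,-5],"twist":0,"gripper":0.4},{"translation":[0,0,-7],"twist":0,"gripper":0.4},{"translation":[2,0,-7],"twist":0,"gripper":0.4},{"translation":[4,0,-7],"twist":0,"gripper":0.4}]'

```text
clock: 7.32
eef_pos: [491.0, 281.6, 41.4]
tcp_rot: [3.136, 0.009, 0.028]
contact_force: [0.0, -0.4, -0.0]
opening: 0.397
```

```bash
cat >> h.py <<'E'
ZO=29.5
def tipdelta(target,yaw=None): t=np.array(target,float)-[0,0,ZO]; return delta(t,yaw)
E
python3 - <<'E'
from h import *
print(proj([449.4,268.5,0],"scene")*8-[1280,960])
print(tipdelta([500.6,277.3,70],.0255),tipdelta([500.6,277.3,24],.0255))
E
```

```text
[[202.19101279 520.55359045]]
(array([0.95, 0.46, 0.09]), np.float64(0.002567084824413257)) (array([0.99, 0.44, 4.69]), np.float64(0.002567084824413257))
```

arm_command --plan '[{"translation":[0.9,0.4,0],"twist":0,"gripper":0.4},{"translation":[0.9,0.4,0],"twist":0,"gripper":0.4},{"translation":[0.9,0.4,1.5],"twist":0,"gripper":0.4},{"translation":[1,0.4,3],"twist":0,"gripper":0.4},{"translation":[1,0.4,4.6],"twist":0,"gripper":0.4}]'

```text
clock: 7.73
eef_pos: [501.3, 277.8, -3.5]
tcp_rot: [3.137, 0.006, 0.028]
contact_force: [-12.5, -38.1, 212.7]
opening: 0.402
```

arm_command --plan '[{"translation":[0,0,0],"twist":0,"gripper":0.2},{"translation":[0,0,0],"twist":0,"gripper":0.1},{"translation":[0,0,0],"twist":0,"gripper":0.0},{"translation":[0,0,0],"twist":0,"gripper":0.0},{"translation":[0,0,0],"twist":0,"gripper":0.0}]'

```text
clock: 8.15
eef_pos: [500.6, 277.6, -3.1]
tcp_rot: [3.137, 0.006, 0.028]
contact_force: [-1.1, -0.2, 10.0]
opening: 0.108
```

A 212 N force spike showed during that descent, so something on the gripper probably struck the cabinet. I'll check before going on.

Run:
```python
from h import *
view("scene",(160,110,260,190),8,"b1.png",overlay=False)
print(sense())
```

```text
{'clock': 8.2, 'qpos': array([ 5.04539877e-01,  5.44198575e-01,  1.87920053e+00, -1.78938207e-03,
        7.26127656e-01,  4.77868833e-01]), 'qvel': array([-0.00065852, -0.00031939, -0.00011346, -0.00229469, -0.00061672,
        0.00013306]), 'joint_efforts': array([ 3.68941845e-01, -5.64235854e+01, -2.04977113e+01,  1.10246453e-01,
       -3.37748509e-01, -2.66930071e-02]), 'eef_pos': array([500.54902379, 277.61710628,  -3.15456697]), 'tcp_rot': array([3.13689786, 0.00650448, 0.0279985 ]), 'contact_force': array([-1.12400189, -1.55246876, 10.6276867 ]), 'wrist_torque': array([-0.15997491,  0.14894723, -0.01544043]), 'opening': 0.1125935863472398}
```

View pics/b1.png

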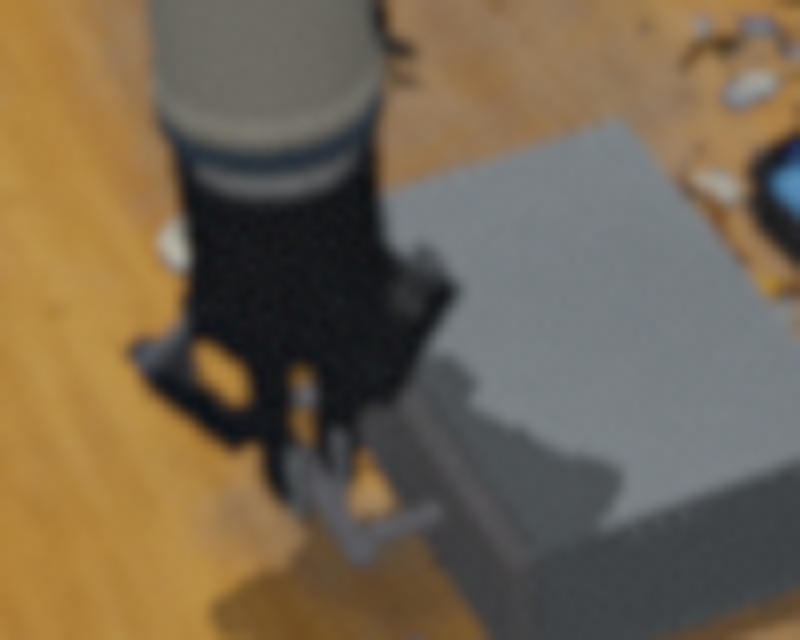

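The bar is now held, with the opening at 0.11. I'll relieve the upward load and pull.

arm_command --plan '[{"translation":[-0.5,0,-0.1],"twist":0,"gripper":0.0},{"translation":[-1.5,0,-0.1],"twist":0,"gripper":0.0},{"translation":[-3,0,-0.1],"twist":0,"gripper":0.0},{"translation":[-4.5,0,-0.1],"twist":0,"gripper":0.0},{"translation":[-6,0,-0.1],"twist":0,"gripper":0.0}]'

```text
clock: 8.62
eef_pos: [438.2, 275.7, -2.9]
tcp_rot: [3.137, 0.008, 0.027]
contact_force: [1.6, 6.7, -16.4]
opening: 0.108
```

arm_command --plan '[{"translation":[-1.5,0,0],"twist":0,"gripper":0.0},{"translation":[-3,0,0],"twist":0,"gripper":0.0},{"translation":[-4.5,0,0],"twist":0,"gripper":0.0},{"translation":[-5.9,0,0],"twist":0,"gripper":0.0},{"translation":[-5.9,0,0],"twist":0,"gripper":0.0}]'

```text
clock: 9.03
eef_pos: [376.0, 273.9, -2.9]
tcp_rot: [3.137, 0.01, 0.028]
contact_force: [-1.9, 6.6, -8.8]
opening: 0.109
```

arm_command --plan '[{"translation":[0,0,0],"twist":0,"gripper":0.3},{"translation":[0,0,0],"twist":0,"gripper":0.35},{"translation":[0,0,-2],"twist":0,"gripper":0.35},{"translation":[0,0,-5],"twist":0,"gripper":0.35},{"translation":[0,0,-9],"twist":0,"gripper":0.35}]'

```text
clock: 9.45
eef_pos: [374.6, 272.6, 86.1]
tcp_rot: [3.133, 0.015, 0.027]
contact_force: [0.7, 0.5, -0.2]
opening: 0.352
```

arm_command --plan '[{"translation":[0,4,-4],"twist":0.12,"gripper":0.6},{"translation":[0,8,-6],"twist":0.24,"gripper":0.6},{"translation":[0,12,-8],"twist":0.36,"gripper":0.6},{"translation":[0,16,-10],"twist":0.48,"gripper":0.6},{"translation":[0,20,-10],"twist":0.6,"gripper":0.6}]'

```text
clock: 9.87
eef_pos: [381.3, 92.9, 186.2]
tcp_rot: [3.129, 0.005, -0.578]
contact_force: [2.1, 0.2, -0.0]
opening: 0.599
```

Run:
```python
from h import *
view("top",(120,140,260,280),5,"b2.png",d=124,overlay=False)
view("scene",(120,80,340,260),3.5,"b3.png",overlay=False)
```

```text
(no output)
```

View pics/b2.png

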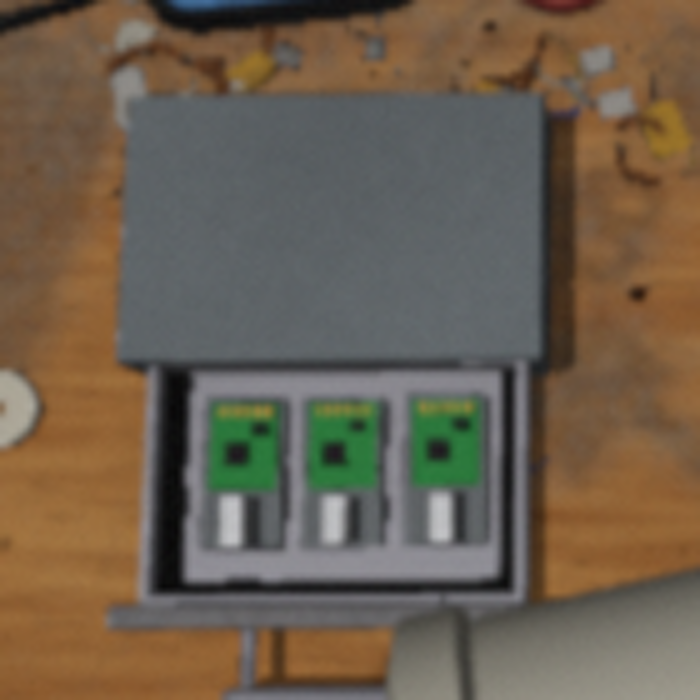

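View pics/b3.png

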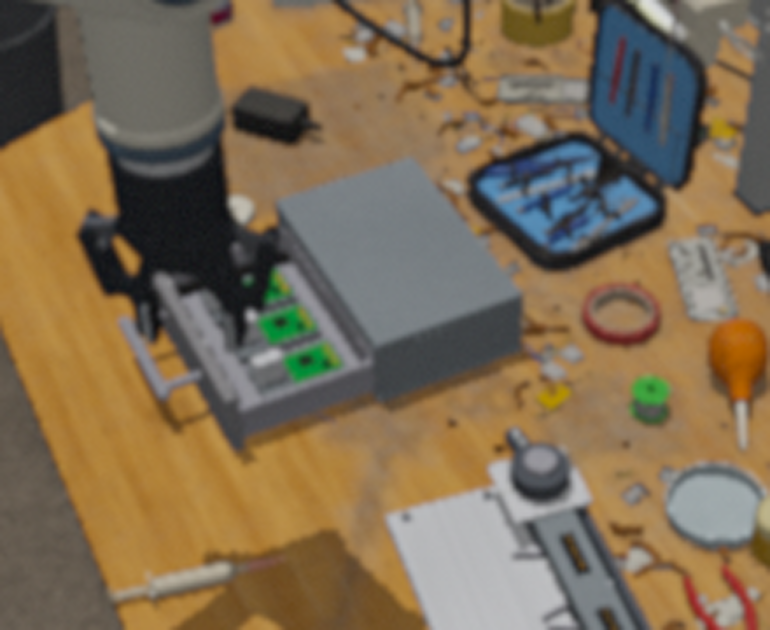

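The drawer is open with three carriers in it. Their rib tops are at about (231,520), (334,519) and (440,517) in the crop.

Run:
```python
from h import *
for n,(rib,fl,fr) in {"L":((231,519.5),(208,400),(288,400)),"M":((334.5,518.5),(307,400),(385,398)),"R":((441,517),(409,396),(487,396))}.items():
    r=back(*crop(*rib,120,140,5,5),48); a=back(*crop(*fl,120,140,5,5),22); b=back(*crop(*fr,120,140,5,5),22)
    f=(a+b)/2; d=f-r; print(n,"rib",r.round(1),"front",f.round(1),"len",np.hypot(*d[:2]).round(1),"yaw",np.arctan2(d[1],d[0]).round(3),"w",np.linalg.norm(a-b).round(1))
```

```text
L rib [467.1 329.2  48. ] front [532.4 330.1  22. ] len 65.3 yaw 0.013 w 43.1
M rib [468.8 275.5  48. ] front [534.1 277.4  22. ] len 65.3 yaw 0.028 w 42.0
R rib [470.8 220.2  48. ] front [536.9 222.5  22. ] len 66.2 yaw 0.035 w 42.0
```

Run:
```python
from h import *
print(tipdelta([470.5,220.2,130],.03-np.pi/2))
```

```text
(array([  0.31, -15.98,   8.24]), np.float64(0.958173310875819))
```

arm_command --plan '[{"translation":[0,-3,0],"twist":0.12,"gripper":0.4},{"translation":[0,-6,0],"twist":0.24,"gripper":0.4},{"translation":[0.3,-9,0],"twist":0.36,"gripper":0.4},{"translation":[0.3,-12.5,1],"twist":0.48,"gripper":0.4},{"translation":[0.3,-16,2],"twist":0.6,"gripper":0.4}]'

```text
clock: 10.38
eef_pos: [471.7, 222.6, 162.6]
tcp_rot: [3.127, -0.004, -1.188]
contact_force: [0.2, -1.2, 0.2]
opening: 0.399
```

Run:
```python
from h import *
print(tipdelta([470.5,220.2,90],.03-np.pi/2))
```

```text
(array([ 0.14,  0.05, 10.21]), np.float64(0.35250253548439603))
```

arm_command --plan '[{"translation":[0.1,0,2],"twist":0.12,"gripper":0.4},{"translation":[0.1,0,4],"twist":0.24,"gripper":0.4},{"translation":[0.1,0,6],"twist":0.35,"gripper":0.4},{"translation":[0.1,0,8],"twist":0.35,"gripper":0.4},{"translation":[0.1,0,8],"twist":0.35,"gripper":0.4}]'

```text
clock: 10.8
eef_pos: [467.8, 220.0, 78.8]
tcp_rot: [3.123, -0.012, -1.537]
contact_force: [-0.2, -0.0, -0.5]
opening: 0.401
```

Run:
```python
from h import *
print(tipdelta([470.5,220.2,25],.03-np.pi/2))
view("scene",(130,80,260,190),6,"b4.png",overlay=False)
```

```text
(array([-0.11, -0.42,  8.33]), np.float64(0.003558962862571624))
```

View pics/b4.png

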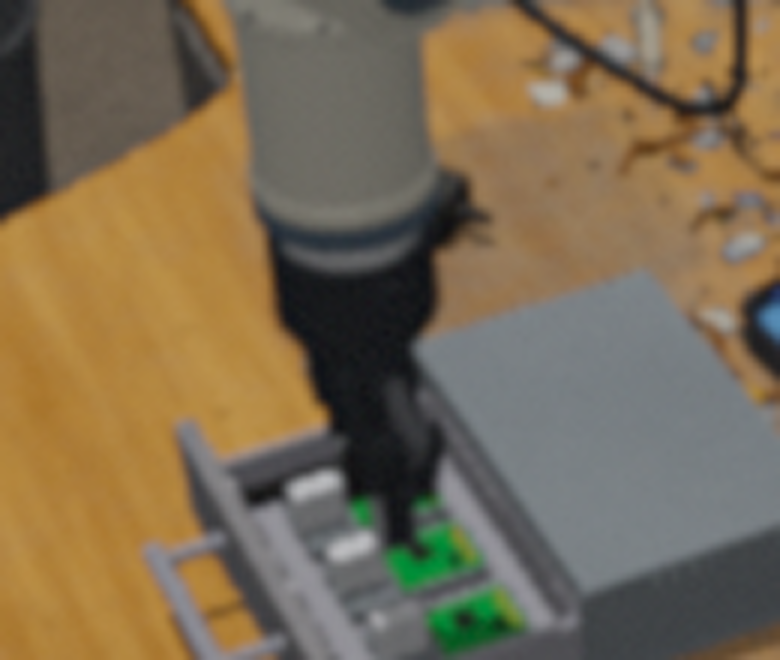

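arm_command --plan '[{"translation":[-0.1,-0.3,1.5],"twist":0,"gripper":0.4},{"translation":[-0.1,-0.3,3],"twist":0,"gripper":0.4},{"translation":[-0.1,-0.3,4.5],"twist":0,"gripper":0.4},{"translation":[-0.1,-0.4,5.5],"twist":0,"gripper":0.4},{"translation":[-0.1,-0.4,5.5],"twist":0,"gripper":0.4}]'

```text
clock: 11.27
eef_pos: [471.2, 220.7, 24.8]
tcp_rot: [3.123, -0.012, -1.536]
contact_force: [-0.4, 0.9, -0.3]
opening: 0.4
```

Run:
```python
from h import *
print(tipdelta([470.5,220.2,25],.03-np.pi/2))
view("scene",(150,100,270,190),6,"b5.png",overlay=False)
```

```text
(array([0.01, 0.02, 2.93]), np.float64(0.005021308158901894))
```

View pics/b5.png

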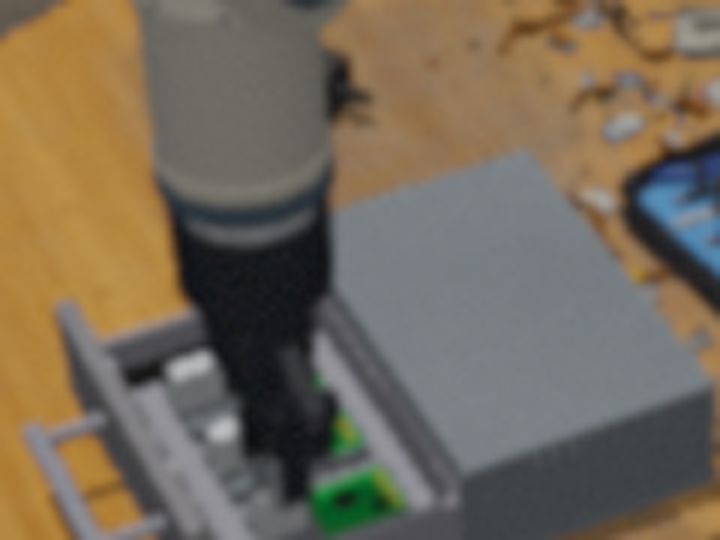

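arm_command --plan '[{"translation":[0,0,0.7],"twist":0,"gripper":0.4},{"translation":[0,0,1.4],"twist":0,"gripper":0.4},{"translation":[0,0,2.0],"twist":0,"gripper":0.4},{"translation":[0,0,2.5],"twist":0,"gripper":0.4},{"translation":[0,0,2.9],"twist":0,"gripper":0.4}]'

```text
clock: 11.73
eef_pos: [471.1, 220.5, -3.9]
tcp_rot: [3.123, -0.012, -1.536]
contact_force: [-0.5, 0.1, 0.6]
opening: 0.396
```

arm_command --plan '[{"translation":[0,0,0],"twist":0,"gripper":0.3},{"translation":[0,0,0],"twist":0,"gripper":0.2},{"translation":[0,0,0],"twist":0,"gripper":0.1},{"translation":[0,0,0],"twist":0,"gripper":0.0},{"translation":[0,0,0],"twist":0,"gripper":0.0}]' --squeeze 60

```text
clock: 12.15
eef_pos: [471.2, 220.5, -3.7]
tcp_rot: [3.123, -0.012, -1.536]
contact_force: [0.3, 0.1, -1.6]
opening: 0.125
```

Gripped, with the opening at 0.125 for the 12 mm rib. I'll lift it.

arm_command --plan '[{"translation":[0,0,-1],"twist":0,"gripper":0.0},{"translation":[0,0,-3],"twist":0,"gripper":0.0},{"translation":[0,0,-5.5],"twist":0,"gripper":0.0},{"translation":[0,0,-8],"twist":0,"gripper":0.0},{"translation":[0,0,-8],"twist":0,"gripper":0.0}]'

```text
clock: 12.57
eef_pos: [475.5, 222.9, 81.2]
tcp_rot: [3.13, -0.009, -1.536]
contact_force: [1.9, -0.1, -0.6]
opening: 0.123
```

Run:
```python
from h import *
for y in(-95,-20,55):
  print(y,"pre rib",loc2w(ST,[(-72,y,0)]).round(1),"home rib",loc2w(ST,[(-7,y,0)]).round(1))
t=loc2w(ST,[(-72,-95,0)])[0]; print(tipdelta([t[0],t[1],100],-.11-np.pi/2))
view("scene",(130,60,260,170),6,"b6.png",overlay=False)
```

```text
-95 pre rib [[ 486.5 -213.2    0. ]] home rib [[ 551.1 -220.4    0. ]]
-20 pre rib [[ 494.7 -138.7    0. ]] home rib [[ 559.3 -145.8    0. ]]
55 pre rib [[503.  -64.1   0. ]] home rib [[567.6 -71.3   0. ]]
(array([43.61,  0.4 ,  1.46]), np.float64(0.1447220403875591))
```

View pics/b6.png

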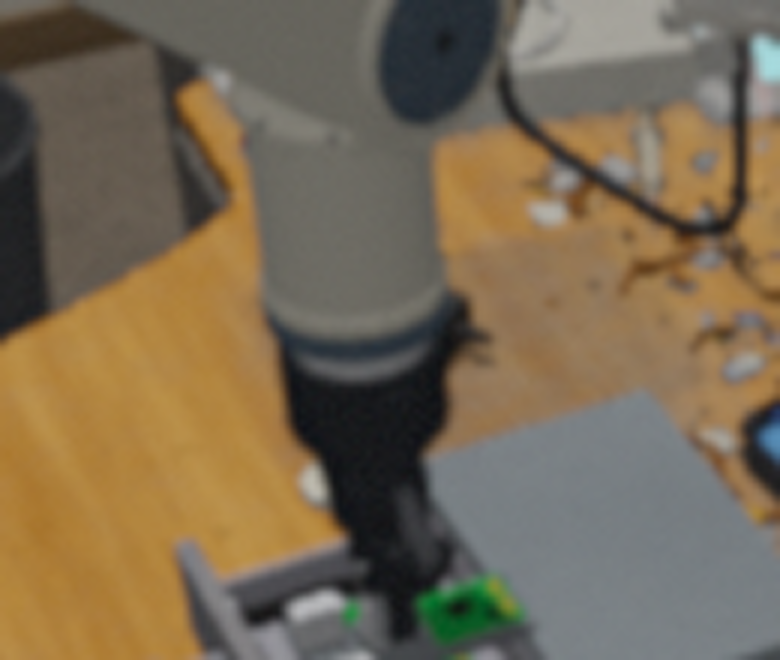

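arm_command --plan '[{"translation":[3,0,0],"twist":0.02,"gripper":0.0},{"translation":[7,0,0],"twist":0.04,"gripper":0.0},{"translation":[11,0,0],"twist":0.06,"gripper":0.0},{"translation":[15,0,0],"twist":0.08,"gripper":0.0},{"translation":[19,0,0],"twist":0.1,"gripper":0.0}]'

```text
clock: 13.03
eef_pos: [480.2, 30.9, 80.6]
tcp_rot: [3.128, -0.011, -1.636]
contact_force: [1.2, 0.1, -2.0]
opening: 0.124
```

arm_command --plan '[{"translation":[4,-0.2,0],"twist":0.02,"gripper":0.0},{"translation":[8,-0.5,0],"twist":0.04,"gripper":0.0},{"translation":[12,-1,0],"twist":0.04,"gripper":0.0},{"translation":[16,-1.5,0],"twist":0.04,"gripper":0.0},{"translation":[20,-2,0],"twist":0.04,"gripper":0.0}]'

```text
clock: 13.45
eef_pos: [486.1, -171.7, 82.0]
tcp_rot: [3.128, -0.011, -1.676]
contact_force: [0.1, 0.7, 0.0]
opening: 0.124
```

Run:
```python
from h import *
t=loc2w(ST,[(-72,-95,0)])[0]; print(tipdelta([t[0],t[1],60],-.11-np.pi/2))
view("scene",(180,160,340,320),4,"b7.png",overlay=False)
view("top",(270,150,410,260),5,"b8.png",overlay=False)
```

```text
(array([ 4.06, -0.55,  5.19]), np.float64(0.004421093067616955))
```

View pics/b7.png

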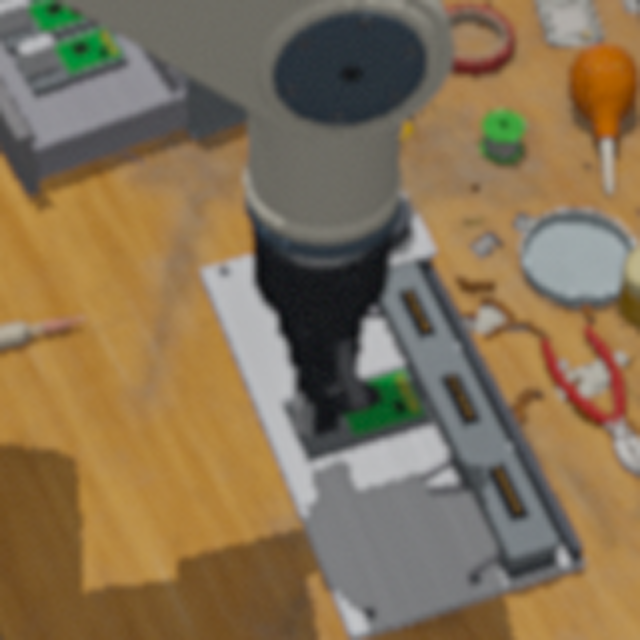

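View pics/b8.png

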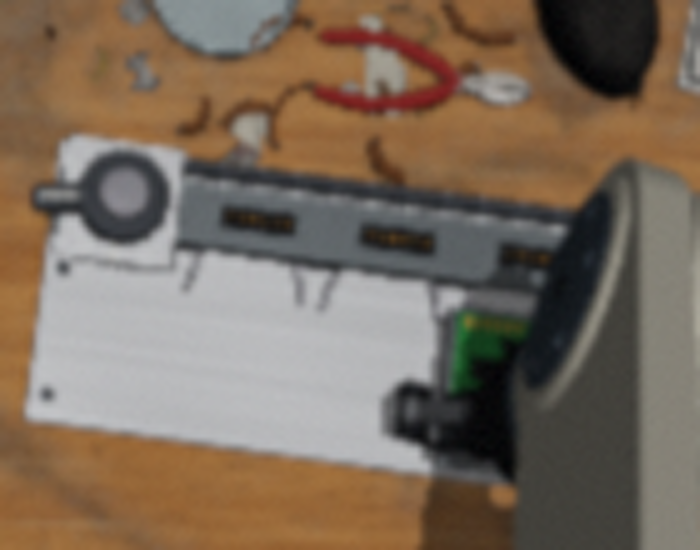

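arm_command --plan '[{"translation":[3,-0.4,0],"twist":0,"gripper":0.0},{"translation":[4.1,-0.5,1.5],"twist":0,"gripper":0.0},{"translation":[4.1,-0.5,4],"twist":0,"gripper":0.0},{"translation":[4.1,-0.6,6.5],"twist":0,"gripper":0.0},{"translation":[4.1,-0.6,8],"twist":0,"gripper":0.0}]'

```text
clock: 13.97
eef_pos: [486.0, -216.6, 0.2]
tcp_rot: [3.127, -0.012, -1.681]
contact_force: [-0.3, 0.2, -1.1]
opening: 0.128
```

```bash
cat >> h.py <<'E'
def st(rep=True):
    """TCP in station coords, and yaw err"""
    s=sense(); d=s["eef_pos"][:2]-np.array(ST[:2]); c,n=np.cos(ST[2]),np.sin(ST[2])
    return np.round([c*d[0]+n*d[1],-n*d[0]+c*d[1],s["eef_pos"][2]],1)
E
python3 - <<'E'
from h import *
t=loc2w(ST,[(-72,-95,0)])[0]; print(st(),delta([t[0],t[1],-6],-.11-np.pi/2),sense()["contact_force"])
view("scene",(180,160,340,320),4,"b9.png",overlay=False)
E
```

```text
[-72.1 -98.4   0.2] (array([-0.35, -0.01,  0.62]), np.float64(-0.0004742553383272341)) [-0.30130636  0.15955743 -1.05451581]
```

View pics/b9.png

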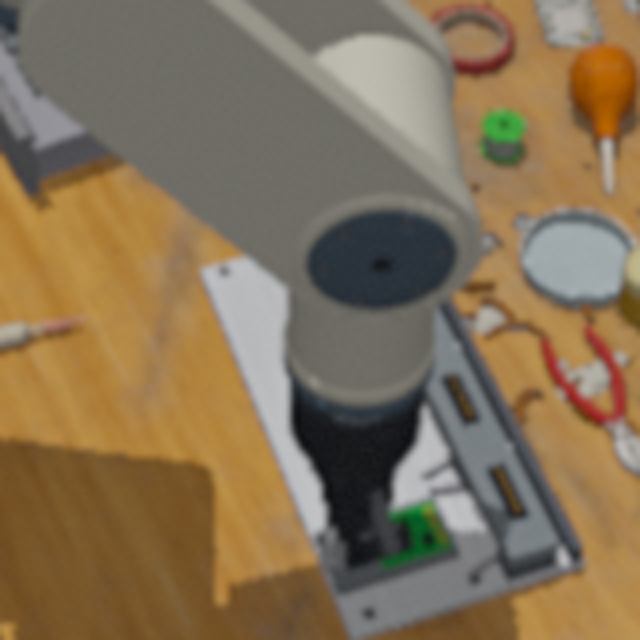

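arm_command --plan '[{"translation":[-0.35,0,0.2],"twist":0,"gripper":0.0},{"translation":[-0.35,0,0.5],"twist":0,"gripper":0.0},{"translation":[-0.35,0,0.65],"twist":0,"gripper":0.0},{"translation":[-0.35,0,0.65],"twist":0,"gripper":0.0},{"translation":[-0.35,0,0.65],"twist":0,"gripper":0.0}]'

```text
clock: 14.43
eef_pos: [485.6, -212.5, -7.4]
tcp_rot: [3.126, -0.011, -1.68]
contact_force: [-0.8, -0.2, -1.3]
opening: 0.125
```

Run:
```python
from h import *
t=loc2w(ST,[(-7,-95,0)])[0]; print(st(),delta([t[0],t[1],-6.7],-.11-np.pi/2),sense()["contact_force"])
```

```text
[-72.9 -94.4  -7.4] (array([ 0.07, -6.59, -0.17]), np.float64(0.0003864766429435562)) [-0.83192193 -0.19686559 -1.31305376]
```

arm_command --plan '[{"translation":[0.05,-1,-0.05],"twist":0,"gripper":0.0},{"translation":[0.05,-2.2,-0.08],"twist":0,"gripper":0.0},{"translation":[0.05,-3.4,-0.1],"twist":0,"gripper":0.0},{"translation":[0.05,-4.5,-0.13],"twist":0,"gripper":0.0},{"translation":[0.05,-5.5,-0.15],"twist":0,"gripper":0.0}]'

```text
clock: 14.85
eef_pos: [542.0, -219.4, -6.2]
tcp_rot: [3.127, -0.012, -1.68]
contact_force: [-1.6, -1.7, -1.3]
opening: 0.127
```

Run:
```python
from h import *
t=loc2w(ST,[(-7,-95,0)])[0]; print(st(),delta([t[0],t[1],-6.7],-.11-np.pi/2),sense()["contact_force"])
view("top",(270,150,410,260),5,"c1.png",overlay=False)
view("scene",(180,160,340,320),4,"c2.png",overlay=False)
```

```text
[-16.1 -95.   -6.2] (array([-0.  , -0.91,  0.03]), np.float64(0.0005172655757943456)) [-1.6432826  -1.74277854 -1.28107929]
```

View pics/c2.png

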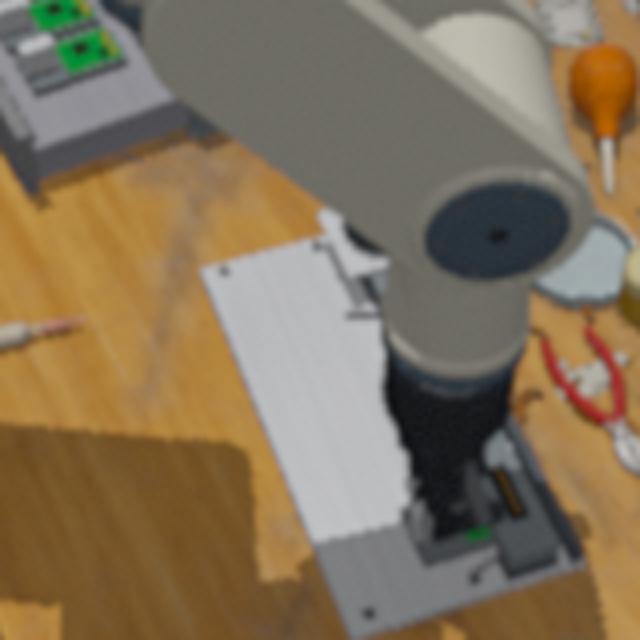

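arm_command --plan '[{"translation":[0,-0.2,0.02],"twist":0,"gripper":0.0},{"translation":[0,-0.4,0.02],"twist":0,"gripper":0.0},{"translation":[0,-0.6,0.02],"twist":0,"gripper":0.0},{"translation":[0,-0.65,0.02],"twist":0,"gripper":0.0},{"translation":[0,-0.65,0.02],"twist":0,"gripper":0.0}]'

```text
clock: 15.37
eef_pos: [549.1, -220.2, -6.7]
tcp_rot: [3.128, -0.012, -1.68]
contact_force: [-0.0, -0.7, -1.8]
opening: 0.128
```

arm_command --plan '[{"translation":[0,-0.1,0.02],"twist":0,"gripper":0.0},{"translation":[0,-0.15,0.02],"twist":0,"gripper":0.0},{"translation":[0,-0.2,0.02],"twist":0,"gripper":0.0},{"translation":[0,-0.25,0.02],"twist":0,"gripper":0.0},{"translation":[0,-0.25,0.02],"twist":0,"gripper":0.0}]'

```text
clock: 15.78
eef_pos: [551.2, -220.4, -6.9]
tcp_rot: [3.127, -0.012, -1.68]
contact_force: [-2.6, -1.1, -0.1]
opening: 0.123
```

arm_command --plan '[{"translation":[0,-0.05,0],"twist":0,"gripper":0.0},{"translation":[0,-0.1,0],"twist":0,"gripper":0.0},{"translation":[0,-0.15,0],"twist":0,"gripper":0.0},{"translation":[0,-0.15,0],"twist":0,"gripper":0.0},{"translation":[0,-0.15,0],"twist":0,"gripper":0.0}]'

```text
clock: 16.2
eef_pos: [551.1, -220.4, -7.0]
tcp_rot: [3.125, -0.012, -1.68]
contact_force: [-6.1, -1.2, 4.0]
opening: 0.123
```

arm_command --plan '[{"translation":[0,-0.05,0],"twist":0,"gripper":0.0},{"translation":[0,-0.1,0],"twist":0,"gripper":0.0},{"translation":[0,-0.1,0],"twist":0,"gripper":0.0},{"translation":[0,-0.1,0],"twist":0,"gripper":0.0},{"translation":[0,-0.1,0],"twist":0,"gripper":0.0}]'

```text
clock: 16.62
eef_pos: [551.1, -220.4, -7.1]
tcp_rot: [3.123, -0.011, -1.68]
contact_force: [-6.4, -1.0, 3.6]
opening: 0.125
```

The carrier met the stop exactly where predicted. I'll release and lift.

arm_command --plan '[{"translation":[0,0,0.05],"twist":0,"gripper":0.0},{"translation":[0,0,0.05],"twist":0,"gripper":0.15},{"translation":[0,0,0.05],"twist":0,"gripper":0.35},{"translation":[0,0,0.0],"twist":0,"gripper":0.35},{"translation":[0,0,-2],"twist":0,"gripper":0.35}]'

```text
clock: 17.03
eef_pos: [549.6, -219.3, 10.3]
tcp_rot: [3.118, -0.01, -1.68]
contact_force: [-0.6, 0.8, -0.5]
opening: 0.348
```

arm_command --plan '[{"translation":[0,0,-3],"twist":0,"gripper":0.35},{"translation":[0,0,-6],"twist":0,"gripper":0.35},{"translation":[-1,3,-9],"twist":0,"gripper":0.4},{"translation":[-4,6,-10],"twist":0,"gripper":0.4},{"translation":[-8,8,-11],"twist":-0.05,"gripper":0.4}]'

```text
clock: 17.45
eef_pos: [483.3, -137.5, 121.3]
tcp_rot: [3.12, -0.01, -1.633]
contact_force: [0.2, 1.3, -0.1]
opening: 0.401
```

Run:
```python
from h import *
print(tipdelta([468.6,275.3,100],.028-np.pi/2))
```

```text
(array([-41.15,   3.93,   4.78]), np.float64(-0.09023236196500806))
```

arm_command --plan '[{"translation":[-4,0.4,0],"twist":-0.02,"gripper":0.4},{"translation":[-8,0.8,0],"twist":-0.04,"gripper":0.4},{"translation":[-12,1.2,0],"twist":-0.06,"gripper":0.4},{"translation":[-16,1.6,0],"twist":-0.08,"gripper":0.4},{"translation":[-20,2,0],"twist":-0.09,"gripper":0.4}]'

```text
clock: 17.87
eef_pos: [475.8, 65.4, 120.3]
tcp_rot: [3.121, -0.007, -1.542]
contact_force: [0.5, -0.2, 0.8]
opening: 0.4
```

arm_command --plan '[{"translation":[-4,0.2,0],"twist":0,"gripper":0.4},{"translation":[-8,0.3,0],"twist":0,"gripper":0.4},{"translation":[-12,0.4,0],"twist":0,"gripper":0.4},{"translation":[-16,0.4,0],"twist":0,"gripper":0.4},{"translation":[-20,0.3,0],"twist":0,"gripper":0.4}]'

```text
clock: 18.28
eef_pos: [466.6, 267.7, 119.3]
tcp_rot: [3.122, -0.007, -1.542]
contact_force: [1.7, -0.1, -0.1]
opening: 0.398
```

Run:
```python
from h import *
print(tipdelta([468.6,275.3,60],.028-np.pi/2))
view("top",(120,140,410,280),2.7,"c3.png",overlay=True,d=124)
view("scene",(130,60,340,320),2.3,"c4.png",overlay=False)
```

```text
(array([-0.82, -0.4 ,  8.87]), np.float64(0.0011262817317936324))
```

View pics/c3.png

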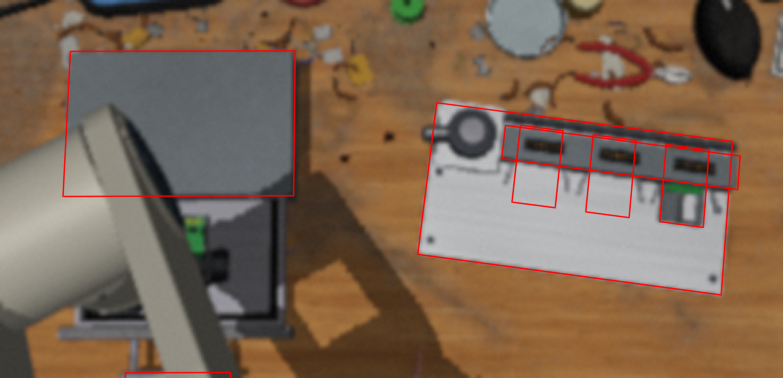

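View pics/c4.png

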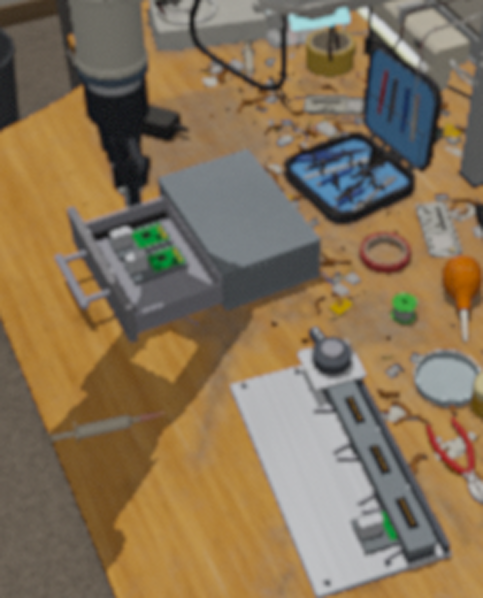

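Carrier R sits inside the home outline. The other two are still in place in the drawer. Next is carrier M.

arm_command --plan '[{"translation":[-0.8,-0.2,2],"twist":0,"gripper":0.4},{"translation":[-0.8,-0.3,4],"twist":0,"gripper":0.4},{"translation":[-0.8,-0.4,6],"twist":0,"gripper":0.4},{"translation":[-0.8,-0.4,8.5],"twist":0,"gripper":0.4},{"translation":[-0.8,-0.4,8.5],"twist":0,"gripper":0.4}]'

```text
clock: 18.8
eef_pos: [467.3, 276.9, 30.8]
tcp_rot: [3.118, -0.007, -1.538]
contact_force: [-0.9, -0.8, -1.1]
opening: 0.398
```

Run:
```python
from h import *
print(delta([468.6,275.3,-4],.028-np.pi/2))
```

```text
(array([ 0.14, -0.21,  3.48]), np.float64(0.004818218357108828))
```

arm_command --plan '[{"translation":[0.14,-0.2,0.7],"twist":0,"gripper":0.4},{"translation":[0.14,-0.2,1.5],"twist":0,"gripper":0.4},{"translation":[0.14,-0.2,2.3],"twist":0,"gripper":0.4},{"translation":[0.14,-0.2,3],"twist":0,"gripper":0.4},{"translation":[0.14,-0.2,3.45],"twist":0,"gripper":0.4}]'

```text
clock: 19.22
eef_pos: [468.7, 275.2, -4.1]
tcp_rot: [3.118, -0.007, -1.538]
contact_force: [-0.0, 0.2, -0.3]
opening: 0.399
```

arm_command --plan '[{"translation":[0,0,0],"twist":0,"gripper":0.3},{"translation":[0,0,0],"twist":0,"gripper":0.2},{"translation":[0,0,0],"twist":0,"gripper":0.1},{"translation":[0,0,0],"twist":0,"gripper":0.0},{"translation":[0,0,0],"twist":0,"gripper":0.0}]'

```text
clock: 19.63
eef_pos: [468.9, 275.4, -3.7]
tcp_rot: [3.119, -0.007, -1.538]
contact_force: [0.2, -0.2, -0.3]
opening: 0.126
```

arm_command --plan '[{"translation":[0,0,-1],"twist":0,"gripper":0.0},{"translation":[0,0,-3],"twist":0,"gripper":0.0},{"translation":[0,0,-5.5],"twist":0,"gripper":0.0},{"translation":[0,0,-8],"twist":0,"gripper":0.0},{"translation":[0,0,-8],"twist":0,"gripper":0.0}]'

```text
clock: 20.05
eef_pos: [473.5, 277.6, 81.4]
tcp_rot: [3.125, -0.003, -1.538]
contact_force: [1.1, 1.2, -0.8]
opening: 0.127
```

Run:
```python
from h import *
t=loc2w(ST,[(-72,-20,0)])[0]; print(delta([t[0],t[1],80],-.11-np.pi/2))
```

```text
(array([41.67, -0.77,  0.26]), np.float64(0.14259802585091141))
```

arm_command --plan '[{"translation":[3,0,0],"twist":0.02,"gripper":0.0},{"translation":[7,0,0],"twist":0.04,"gripper":0.0},{"translation":[11,0,0],"twist":0.06,"gripper":0.0},{"translation":[15,0,0],"twist":0.08,"gripper":0.0},{"translation":[19,0,0],"twist":0.1,"gripper":0.0}]'

```text
clock: 20.47
eef_pos: [479.2, 86.2, 82.3]
tcp_rot: [3.126, -0.005, -1.638]
contact_force: [1.5, -0.0, -0.4]
opening: 0.123
```

arm_command --plan '[{"translation":[4,-0.5,0],"twist":0.02,"gripper":0.0},{"translation":[8,-1,0],"twist":0.04,"gripper":0.0},{"translation":[12,-1.5,0],"twist":0.04,"gripper":0.0},{"translation":[16,-2,0],"twist":0.04,"gripper":0.0},{"translation":[20,-2.5,0],"twist":0.04,"gripper":0.0}]'

```text
clock: 20.88
eef_pos: [490.3, -117.0, 83.2]
tcp_rot: [3.126, -0.006, -1.678]
contact_force: [0.5, 1.1, -1.4]
opening: 0.124
```

Run:
```python
from h import *
t=loc2w(ST,[(-72,-20,0)])[0]; print(delta([t[0],t[1],5],-.11-np.pi/2))
```

```text
(array([ 2.06, -0.79,  7.82]), np.float64(0.002401932845512267))
```

arm_command --plan '[{"translation":[1.7,-0.6,1],"twist":0,"gripper":0.0},{"translation":[1.9,-0.7,3],"twist":0,"gripper":0.0},{"translation":[1.9,-0.7,5],"twist":0,"gripper":0.0},{"translation":[1.9,-0.8,7],"twist":0,"gripper":0.0},{"translation":[1.9,-0.8,7.8],"twist":0,"gripper":0.0}]'

```text
clock: 21.3
eef_pos: [493.5, -137.0, 3.2]
tcp_rot: [3.124, -0.005, -1.679]
contact_force: [0.0, 0.7, -1.1]
opening: 0.126
```

Run:
```python
from h import *
t=loc2w(ST,[(-72,-20,0)])[0]; print(st(),delta([t[0],t[1],-6.7],-.11-np.pi/2))
view("scene",(180,160,340,320),4,"c5.png",overlay=False)
```

```text
[-73.4 -18.5   3.2] (array([ 0.15, -0.16,  0.99]), np.float64(0.0017864273956786914))
```

View pics/c5.png

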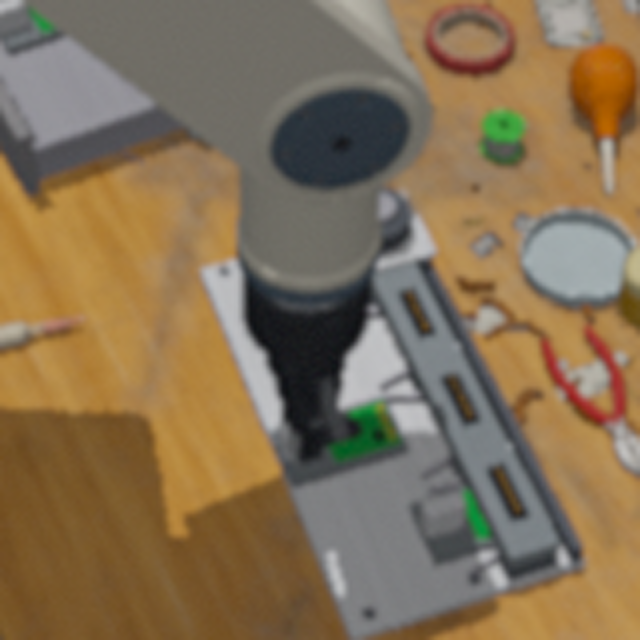

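arm_command --plan '[{"translation":[0.15,-0.1,0.3],"twist":0,"gripper":0.0},{"translation":[0.15,-0.1,0.6],"twist":0,"gripper":0.0},{"translation":[0.15,-0.1,0.9],"twist":0,"gripper":0.0},{"translation":[0.15,-0.1,0.95],"twist":0,"gripper":0.0},{"translation":[0.15,-0.1,0.95],"twist":0,"gripper":0.0}]'

```text
clock: 21.77
eef_pos: [494.0, -138.3, -6.3]
tcp_rot: [3.123, -0.005, -1.678]
contact_force: [-0.5, -0.4, -1.0]
opening: 0.124
```

Run:
```python
from h import *
t=loc2w(ST,[(-7,-20,0)])[0]; print(st(),delta([t[0],t[1],-6.7],-.11-np.pi/2),sense()["contact_force"])
```

```text
[-72.7 -19.7  -6.3] (array([ 0.04, -6.57, -0.08]), np.float64(0.002422783464784972)) [-0.47267574 -0.4470063  -0.96477938]
```

arm_command --plan '[{"translation":[0.03,-1,-0.02],"twist":0,"gripper":0.0},{"translation":[0.03,-2.2,-0.04],"twist":0,"gripper":0.0},{"translation":[0.04,-3.4,-0.06],"twist":0,"gripper":0.0},{"translation":[0.04,-4.5,-0.08],"twist":0,"gripper":0.0},{"translation":[0.04,-5.5,-0.08],"twist":0,"gripper":0.0}]'

```text
clock: 22.18
eef_pos: [550.3, -144.9, -6.1]
tcp_rot: [3.124, -0.005, -1.678]
contact_force: [-1.1, -0.8, -0.9]
opening: 0.122
```

arm_command --plan '[{"translation":[0,-0.2,0.02],"twist":0,"gripper":0.0},{"translation":[0,-0.4,0.03],"twist":0,"gripper":0.0},{"translation":[0,-0.5,0.04],"twist":0,"gripper":0.0},{"translation":[0,-0.6,0.04],"twist":0,"gripper":0.0},{"translation":[0,-0.6,0.04],"twist":0,"gripper":0.0}]'

```text
clock: 22.6
eef_pos: [555.7, -145.5, -6.8]
tcp_rot: [3.124, -0.005, -1.678]
contact_force: [-0.2, -0.4, -1.4]
opening: 0.129
```

Run:
```python
from h import *
t=loc2w(ST,[(-7,-20,0)])[0]; print(st(),delta([t[0],t[1],-6.7],-.11-np.pi/2),sense()["contact_force"])
```

```text
[-10.6 -20.1  -6.8] (array([-0.01, -0.36, -0.01]), np.float64(0.0023758064828558467)) [-0.24985956 -0.41672665 -1.36917396]
```

arm_command --plan '[{"translation":[0,-0.1,0],"twist":0,"gripper":0.0},{"translation":[0,-0.2,0],"twist":0,"gripper":0.0},{"translation":[0,-0.3,0],"twist":0,"gripper":0.0},{"translation":[0,-0.35,0],"twist":0,"gripper":0.0},{"translation":[0,-0.4,0],"twist":0,"gripper":0.0}]'

```text
clock: 23.02
eef_pos: [559.8, -145.9, -6.8]
tcp_rot: [3.124, -0.005, -1.678]
contact_force: [-0.5, -0.9, -1.0]
opening: 0.127
```

arm_command --plan '[{"translation":[0,-0.05,0],"twist":0,"gripper":0.0},{"translation":[0,-0.1,0],"twist":0,"gripper":0.0},{"translation":[0,-0.15,0],"twist":0,"gripper":0.0},{"translation":[0,-0.2,0],"twist":0,"gripper":0.0},{"translation":[0,-0.2,0],"twist":0,"gripper":0.0}]'

```text
clock: 23.43
eef_pos: [560.0, -145.8, -7.1]
tcp_rot: [3.12, -0.005, -1.678]
contact_force: [-6.1, 0.4, 1.9]
opening: 0.122
```

arm_command --plan '[{"translation":[0,0,0.05],"twist":0,"gripper":0.0},{"translation":[0,0,0.05],"twist":0,"gripper":0.15},{"translation":[0,0,0.05],"twist":0,"gripper":0.35},{"translation":[0,0,0.0],"twist":0,"gripper":0.35},{"translation":[0,0,-2],"twist":0,"gripper":0.35}]'

```text
clock: 23.85
eef_pos: [558.5, -145.2, 10.4]
tcp_rot: [3.116, -0.004, -1.678]
contact_force: [-1.4, 0.8, -1.0]
opening: 0.351
```

arm_command --plan '[{"translation":[0,0,-3],"twist":0,"gripper":0.35},{"translation":[0,0,-6],"twist":0,"gripper":0.35},{"translation":[-1,3,-9],"twist":0,"gripper":0.4},{"translation":[-4,6,-10],"twist":0,"gripper":0.4},{"translation":[-8,8,-11],"twist":-0.05,"gripper":0.4}]'

```text
clock: 24.27
eef_pos: [492.0, -64.1, 122.0]
tcp_rot: [3.118, -0.003, -1.632]
contact_force: [-0.2, -0.0, -1.0]
opening: 0.402
```

Run:
```python
from h import *
print(delta([467.1,329,80],.02-np.pi/2))
view("top",(120,140,410,280),2.7,"c6.png",overlay=True,d=124)
```

```text
(array([-39.1 ,   4.78,   4.19]), np.float64(-0.08083885831339876))
```

View pics/c6.png

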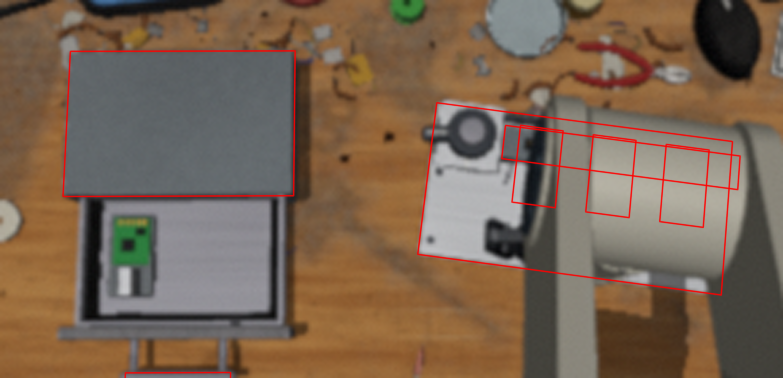

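arm_command --plan '[{"translation":[-4,0.5,0],"twist":-0.02,"gripper":0.4},{"translation":[-8,1,0],"twist":-0.04,"gripper":0.4},{"translation":[-12,1.5,0],"twist":-0.06,"gripper":0.4},{"translation":[-16,2,0],"twist":-0.08,"gripper":0.4},{"translation":[-19,2.5,0],"twist":-0.08,"gripper":0.4}]'

```text
clock: 24.73
eef_pos: [474.9, 136.0, 123.8]
tcp_rot: [3.117, 0.003, -1.543]
contact_force: [0.8, 0.5, 1.3]
opening: 0.402
```

Run:
```python
from h import *
print(back(*crop(125,281,120,140,2.7,2.7),48))
a=view("top",(120,140,260,280),5,"c7.png",overlay=False)
view("top",(270,150,410,260),5,"c8.png",img=a)
print(delta([467.1,329,80],.02-np.pi/2))
```

```text
[466.44260879 328.71092744  48.        ]
(array([-18.92,   0.12,   4.48]), np.float64(0.007496878256229245))
```

View pics/c7.png

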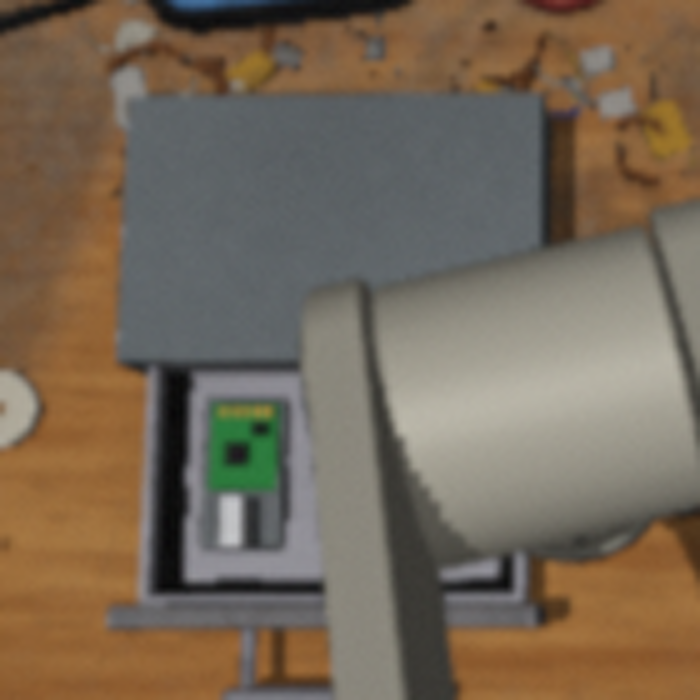

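View pics/c8.png

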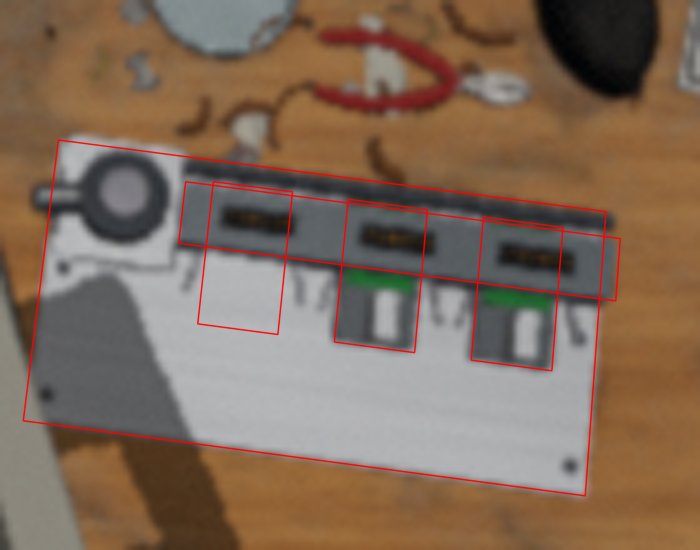

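Both placed carriers match the home outlines, and carrier L hasn't moved. Next is L.

arm_command --plan '[{"translation":[-4,0,1],"twist":0,"gripper":0.4},{"translation":[-8,0,2],"twist":0,"gripper":0.4},{"translation":[-12,0,3],"twist":0,"gripper":0.4},{"translation":[-16,0,4],"twist":0,"gripper":0.4},{"translation":[-18.9,0.1,4.5],"twist":0,"gripper":0.4}]'

```text
clock: 25.2
eef_pos: [467.0, 331.6, 79.1]
tcp_rot: [3.117, 0.006, -1.543]
contact_force: [0.3, -0.2, -0.0]
opening: 0.399
```

Run:
```python
from h import *
print(delta([467.1,329,30],.02-np.pi/2))
```

```text
(array([ 0.29, -0.12,  4.91]), np.float64(0.008139230973262412))
```

arm_command --plan '[{"translation":[0.3,-0.1,1],"twist":0,"gripper":0.4},{"translation":[0.3,-0.1,2],"twist":0,"gripper":0.4},{"translation":[0.3,-0.1,3.5],"twist":0,"gripper":0.4},{"translation":[0.3,-0.1,4.7],"twist":0,"gripper":0.4},{"translation":[0.3,-0.1,4.7],"twist":0,"gripper":0.4}]'

```text
clock: 25.62
eef_pos: [465.5, 326.8, 29.6]
tcp_rot: [3.114, 0.003, -1.544]
contact_force: [-0.9, 0.2, -0.1]
opening: 0.399
```

Run:
```python
from h import *
print(delta([467.1,329,-4],.02-np.pi/2))
```

```text
(array([-0.21, -0.26,  3.36]), np.float64(0.0072533973146973185))
```

arm_command --plan '[{"translation":[-0.2,-0.25,0.7],"twist":0,"gripper":0.4},{"translation":[-0.2,-0.25,1.5],"twist":0,"gripper":0.4},{"translation":[-0.2,-0.25,2.3],"twist":0,"gripper":0.4},{"translation":[-0.2,-0.25,3],"twist":0,"gripper":0.4},{"translation":[-0.2,-0.25,3.35],"twist":0,"gripper":0.4}]'

```text
clock: 26.03
eef_pos: [466.6, 328.5, -5.0]
tcp_rot: [3.113, 0.003, -1.544]
contact_force: [-0.1, -0.4, -0.1]
opening: 0.4
```

arm_command --plan '[{"translation":[0,0,0],"twist":0,"gripper":0.3},{"translation":[0,0,0],"twist":0,"gripper":0.2},{"translation":[0,0,0],"twist":0,"gripper":0.1},{"translation":[0,0,0],"twist":0,"gripper":0.0},{"translation":[0,0,0],"twist":0,"gripper":0.0}]'

```text
clock: 26.45
eef_pos: [466.7, 328.6, -4.7]
tcp_rot: [3.113, 0.003, -1.544]
contact_force: [-0.1, 0.5, -1.4]
opening: 0.122
```

arm_command --plan '[{"translation":[0,0,-1],"twist":0,"gripper":0.0},{"translation":[0,0,-3],"twist":0,"gripper":0.0},{"translation":[0,0,-5.5],"twist":0,"gripper":0.0},{"translation":[0,0,-8],"twist":0,"gripper":0.0},{"translation":[0,0,-8],"twist":0,"gripper":0.0}]'

```text
clock: 26.87
eef_pos: [471.8, 330.3, 80.6]
tcp_rot: [3.12, 0.007, -1.544]
contact_force: [1.2, 1.3, -0.4]
opening: 0.128
```

Run:
```python
from h import *
t=loc2w(ST,[(-72,55,0)])[0]; print(delta([t[0],t[1],80],-.11-np.pi/2))
view("scene",(110,50,260,170),5,"c9.png",overlay=False)
```

```text
(array([39.51, -2.04, -0.26]), np.float64(0.13712818627897772))
```

View pics/c9.png

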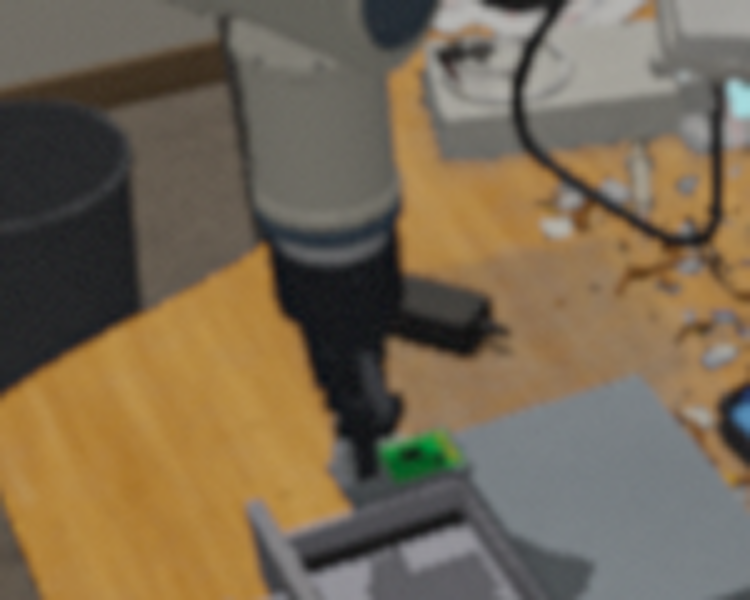

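arm_command --plan '[{"translation":[3,0,0],"twist":0.02,"gripper":0.0},{"translation":[7,0,0],"twist":0.04,"gripper":0.0},{"translation":[11,-0.3,0],"twist":0.06,"gripper":0.0},{"translation":[15,-0.5,0],"twist":0.08,"gripper":0.0},{"translation":[19,-0.8,0],"twist":0.1,"gripper":0.0}]'

```text
clock: 27.33
eef_pos: [483.1, 138.3, 76.7]
tcp_rot: [3.117, 0.003, -1.644]
contact_force: [-0.1, -0.5, -1.3]
opening: 0.125
```

arm_command --plan '[{"translation":[4,-0.6,0],"twist":0.02,"gripper":0.0},{"translation":[8,-1.2,0],"twist":0.035,"gripper":0.0},{"translation":[12,-1.8,0],"twist":0.035,"gripper":0.0},{"translation":[16,-2.4,0],"twist":0.035,"gripper":0.0},{"translation":[19,-3,0],"twist":0.035,"gripper":0.0}]'

```text
clock: 27.75
eef_pos: [498.0, -56.0, 74.9]
tcp_rot: [3.115, 0.002, -1.68]
contact_force: [0.2, 0.3, -1.0]
opening: 0.127
```

Run:
```python
from h import *
t=loc2w(ST,[(-72,55,0)])[0]; print(delta([t[0],t[1],4],-.11-np.pi/2))
```

```text
(array([ 0.76, -0.76,  7.07]), np.float64(0.0012584474212153918))
```

arm_command --plan '[{"translation":[0.7,-0.6,1],"twist":0,"gripper":0.0},{"translation":[0.7,-0.7,2.5],"twist":0,"gripper":0.0},{"translation":[0.7,-0.7,4.5],"twist":0,"gripper":0.0},{"translation":[0.75,-0.75,6.5],"twist":0,"gripper":0.0},{"translation":[0.75,-0.75,7],"twist":0,"gripper":0.0}]'

```text
clock: 28.17
eef_pos: [500.4, -63.5, 1.7]
tcp_rot: [3.111, 0.002, -1.68]
contact_force: [-1.1, -0.9, -1.3]
opening: 0.13
```

Run:
```python
from h import *
t=loc2w(ST,[(-72,55,0)])[0]; print(st(),delta([t[0],t[1],-7.5],-.11-np.pi/2))
view("scene",(180,140,340,320),3.3,"d1.png",overlay=False)
```

```text
[-74.6  55.4   1.7] (array([ 0.04, -0.29,  0.91]), np.float64(0.0011432429151636558))
```

View pics/d1.png

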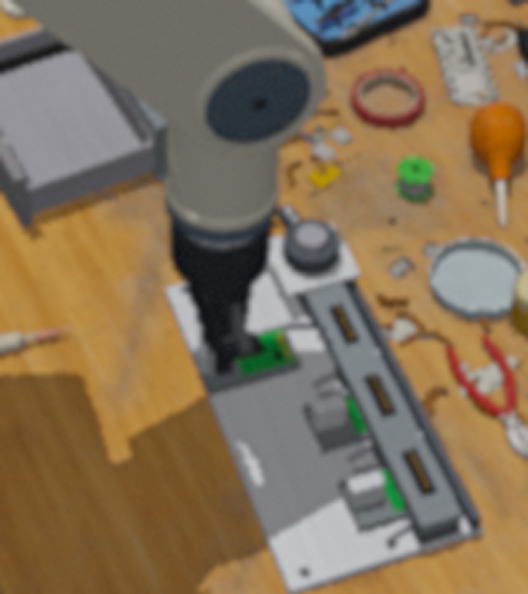

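arm_command --plan '[{"translation":[0.04,-0.2,0.3],"twist":0,"gripper":0.0},{"translation":[0.04,-0.2,0.6],"twist":0,"gripper":0.0},{"translation":[0.04,-0.2,0.85],"twist":0,"gripper":0.0},{"translation":[0.04,-0.2,0.88],"twist":0,"gripper":0.0},{"translation":[0.04,-0.2,0.88],"twist":0,"gripper":0.0}]'

```text
clock: 28.63
eef_pos: [502.4, -63.9, -6.5]
tcp_rot: [3.111, 0.002, -1.679]
contact_force: [-0.2, 0.4, -1.4]
opening: 0.128
```

Run:
```python
from h import *
t=loc2w(ST,[(-7,55,0)])[0]; print(st(),delta([t[0],t[1],-7.5],-.11-np.pi/2),sense()["contact_force"])
```

```text
[-72.6  55.2  -6.5] (array([ 0.03, -6.56, -0.1 ]), np.float64(0.001462497759208592)) [-0.17361287  0.37994315 -1.41541748]
```

arm_command --plan '[{"translation":[0.02,-1,0.05],"twist":0,"gripper":0.0},{"translation":[0.03,-2.2,0.02],"twist":0,"gripper":0.0},{"translation":[0.03,-3.4,-0.02],"twist":0,"gripper":0.0},{"translation":[0.03,-4.5,-0.06],"twist":0,"gripper":0.0},{"translation":[0.03,-5.5,-0.08],"twist":0,"gripper":0.0}]'

```text
clock: 29.05
eef_pos: [558.8, -70.3, -6.9]
tcp_rot: [3.112, 0.002, -1.679]
contact_force: [-0.0, -0.0, -1.7]
opening: 0.124
```

arm_command --plan '[{"translation":[0,-0.2,0],"twist":0,"gripper":0.0},{"translation":[0,-0.4,0],"twist":0,"gripper":0.0},{"translation":[0,-0.5,0],"twist":0,"gripper":0.0},{"translation":[0,-0.6,0],"twist":0,"gripper":0.0},{"translation":[0,-0.6,0],"twist":0,"gripper":0.0}]'

```text
clock: 29.47
eef_pos: [564.5, -70.9, -7.2]
tcp_rot: [3.112, 0.002, -1.679]
contact_force: [-0.2, 0.4, -0.6]
opening: 0.131
```

arm_command --plan '[{"translation":[0,-0.1,0],"twist":0,"gripper":0.0},{"translation":[0,-0.2,0],"twist":0,"gripper":0.0},{"translation":[0,-0.3,0],"twist":0,"gripper":0.0},{"translation":[0,-0.35,0],"twist":0,"gripper":0.0},{"translation":[0,-0.4,0],"twist":0,"gripper":0.0}]'

```text
clock: 29.88
eef_pos: [568.5, -71.4, -7.3]
tcp_rot: [3.112, 0.002, -1.679]
contact_force: [-0.5, 0.1, -0.7]
opening: 0.127
```

arm_command --plan '[{"translation":[0,-0.05,0],"twist":0,"gripper":0.0},{"translation":[0,-0.1,0],"twist":0,"gripper":0.0},{"translation":[0,-0.15,0],"twist":0,"gripper":0.0},{"translation":[0,-0.2,0],"twist":0,"gripper":0.0},{"translation":[0,-0.2,0],"twist":0,"gripper":0.0}]'

```text
clock: 30.3
eef_pos: [568.4, -71.3, -7.8]
tcp_rot: [3.108, 0.002, -1.679]
contact_force: [-6.6, 1.1, 1.3]
opening: 0.127
```

Run:
```python
from h import *
t=loc2w(ST,[(-7,55,0)])[0]; print(st(),delta([t[0],t[1],-7.5],-.11-np.pi/2),sense()["contact_force"])
```

```text
[-6.2 55.1 -7.8] (array([ 0.01,  0.08, -0.02]), np.float64(0.0012968075316373007)) [-6.60023876  1.12881353  1.34162351]
```

arm_command --plan '[{"translation":[0,0,0.05],"twist":0,"gripper":0.0},{"translation":[0,0,0.05],"twist":0,"gripper":0.15},{"translation":[0,0,0.05],"twist":0,"gripper":0.3},{"translation":[0,0,0.0],"twist":0,"gripper":0.3},{"translation":[0,0,-2],"twist":0,"gripper":0.3}]'

```text
clock: 30.72
eef_pos: [567.0, -71.2, 9.8]
tcp_rot: [3.104, 0.002, -1.679]
contact_force: [-1.4, 0.2, -0.0]
opening: 0.299
```

arm_command --plan '[{"translation":[0,0,-3],"twist":0,"gripper":0.3},{"translation":[0,0,-6],"twist":0,"gripper":0.3},{"translation":[-1,3,-9],"twist":0,"gripper":0.3},{"translation":[-5,6,-11],"twist":0,"gripper":0.3},{"translation":[-9,8,-13],"twist":-0.05,"gripper":0.3}]'

```text
clock: 31.13
eef_pos: [508.4, 8.4, 135.7]
tcp_rot: [3.105, 0.004, -1.633]
contact_force: [1.3, 1.1, 0.9]
opening: 0.303
```

arm_command --plan '[{"translation":[-4,0,0],"twist":0,"gripper":0.3},{"translation":[-8,0,0],"twist":0,"gripper":0.3},{"translation":[-12,0,0],"twist":0,"gripper":0.3},{"translation":[-16,0,0],"twist":0,"gripper":0.3},{"translation":[-18,0,0],"twist":0,"gripper":0.3}]'

```text
clock: 31.55
eef_pos: [520.2, 192.1, 137.1]
tcp_rot: [3.107, 0.006, -1.631]
contact_force: [0.0, -1.2, 0.3]
opening: 0.298
```

Run:
```python
from h import *
view("top",(270,150,410,260),5,"d2.png")
view("scene",(220,190,340,320),5,"d3.png",overlay=False)
```

```text
(no output)
```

View pics/d2.png

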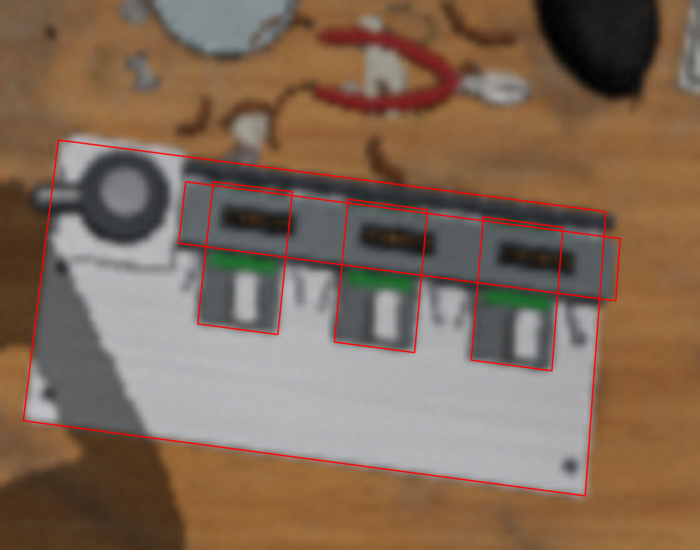

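View pics/d3.png

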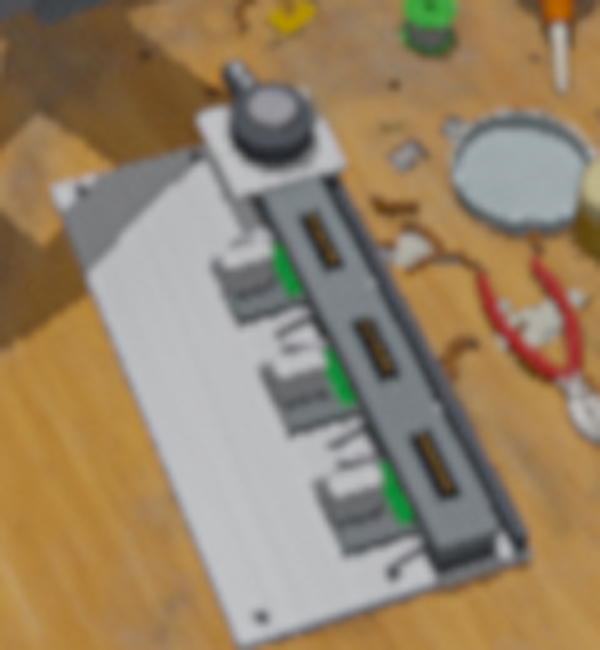

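All three carriers are in their home outlines. Next is the ring.

Run:
```python
from h import *
L=back(*crop(38,197,270,150,5,5),61.5); S=back(*crop(125,191,270,150,5,5),70)
d=L-S; print(L,S,np.hypot(*d[:2]), np.arctan2(d[1],d[0])-np.pi/2-ST[2])
for a in (0,0.05):
  print(loc2w(ST,[(35-38*np.sin(a),130+38*np.cos(a),0)]))
t=loc2w(ST,[(35,168,0)])[0]; print(tipdelta([t[0],t[1],130],-.11))
```

```text
[615.31290713  42.25442673  61.5       ] [617.91520351  -2.77346257  70.        ] 45.10302385391179 0.16802877579377834
[[621.78015829  36.42640722   0.        ]]
[[619.88726357  36.58826389   0.        ]]
(array([ 14.9 , -11.16,   3.16]), np.float64(-1.5192051353255849))
```

arm_command --plan '[{"translation":[0,-2,0],"twist":-0.12,"gripper":0.4},{"translation":[2,-4,0],"twist":-0.24,"gripper":0.4},{"translation":[4,-6,0],"twist":-0.36,"gripper":0.4},{"translation":[7,-8,0],"twist":-0.48,"gripper":0.4},{"translation":[10,-10,0],"twist":-0.6,"gripper":0.4}]' --squeeze 25

```text
clock: 32.07
eef_pos: [614.9, 84.0, 132.8]
tcp_rot: [3.116, 0.024, -1.023]
contact_force: [1.1, 0.4, -0.3]
opening: 0.4
```

arm_command --plan '[{"translation":[0,0,0],"twist":-0.12,"gripper":0.4},{"translation":[0,0,0],"twist":-0.24,"gripper":0.4},{"translation":[0,0,0],"twist":-0.36,"gripper":0.4},{"translation":[0,0,0],"twist":-0.48,"gripper":0.4},{"translation":[0,0,0],"twist":-0.6,"gripper":0.4}]'

```text
clock: 32.48
eef_pos: [614.9, 82.7, 132.9]
tcp_rot: [3.134, 0.034, -0.418]
contact_force: [0.2, -0.5, -1.1]
opening: 0.404
```

```bash
cat >> h.py <<'E'
def ringpt(a,r=38): return loc2w(ST,[(35-r*np.sin(a),130+r*np.cos(a),0)])[0][:2]
E
python3 - <<'E'
from h import *
t=ringpt(.14); print(t,tipdelta([t[0],t[1],100],.03))
E
```

```text
[616.46881786  36.64057019] (array([2.22, 4.1 , 6.19]), np.float64(-0.4475308211464375))
```

arm_command --plan '[{"translation":[0.7,1.5,0],"twist":-0.12,"gripper":0.4},{"translation":[1.4,3,0],"twist":-0.24,"gripper":0.4},{"translation":[2.0,4.1,0],"twist":-0.36,"gripper":0.4},{"translation":[2.0,4.1,0],"twist":-0.44,"gripper":0.4},{"translation":[2.0,4.1,2],"twist":-0.44,"gripper":0.4}]'

```text
clock: 32.9
eef_pos: [618.5, 35.5, 115.7]
tcp_rot: [-3.134, 0.027, 0.026]
contact_force: [0.9, -0.6, 0.0]
opening: 0.401
```

Run:
```python
from h import *
t=ringpt(.14); print(t,tipdelta([t[0],t[1],80],.03),tipdelta([t[0],t[1],46],.03))
view("scene",(220,150,330,250),6,"d4.png",overlay=False)
view("top",(250,150,350,250),6,"d5.png",overlay=False)
```

```text
[616.46881786  36.64057019] (array([-0.03, -0.07,  6.53]), np.float64(-0.0037912310888394973)) (array([ 0.07, -0.05,  9.93]), np.float64(-0.0037912310888394973))
```

View pics/d4.png

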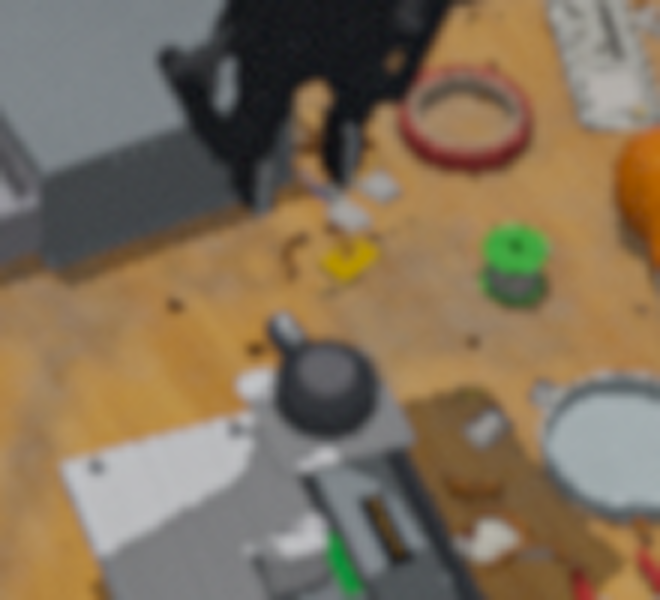

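View pics/d5.png

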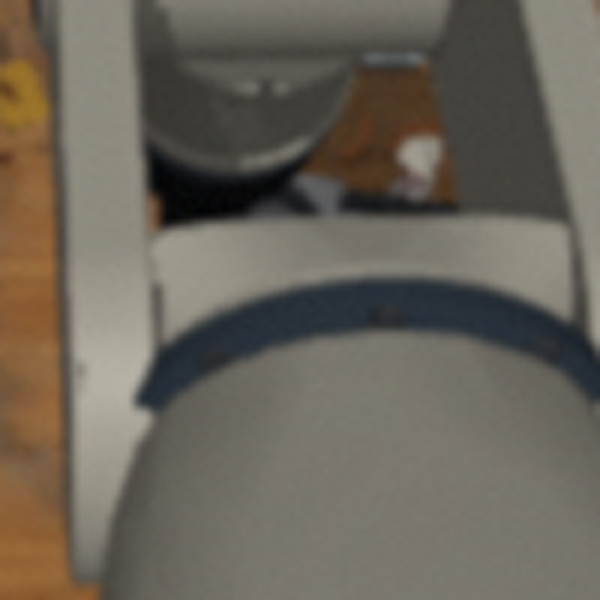

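Run:
```python
from h import *
s=proj([*loc2w(ST,[(35,130,0)])[0][:2],70],"scene")
print("stud",(s-[220,150])*6)
for a in(-.1,0,.1,.2,.3): print(a,(proj([*ringpt(a,44),61.5],"scene")-[220,150])*6, proj([*ringpt(a,48),61.5],"top"))
```

```text
stud [[322.44366123 361.7977282 ]]
-0.1 [[296.74904135 306.63675493]] [[275.99440078 184.39349778]]
0 [[287.91884764 308.6017174 ]] [[275.67938103 186.14693717]]
0.1 [[279.40658903 311.21009722]] [[275.5444123  187.92700069]]
0.2 [[271.29275842 314.43924646]] [[275.59129476 189.71597636]]
0.3 [[263.65486238 318.26094113]] [[275.82001673 191.49597377]]
```

arm_command --plan '[{"translation":[-0.1,-0.2,1.5],"twist":0,"gripper":0.4},{"translation":[-0.1,-0.3,3],"twist":0,"gripper":0.4},{"translation":[-0.1,-0.3,4.5],"twist":0,"gripper":0.4},{"translation":[-0.1,-0.3,6],"twist":0,"gripper":0.4},{"translation":[-0.1,-0.3,6],"twist":0,"gripper":0.4}]'

```text
clock: 33.42
eef_pos: [608.6, 38.8, 48.5]
tcp_rot: [-3.134, 0.042, 0.021]
contact_force: [-0.8, 0.3, -0.2]
opening: 0.405
```

Run:
```python
from h import *
t=ringpt(.14,40); print(t,tipdelta([t[0],t[1],46.5],.03))
view("scene",(220,150,330,250),6,"d6.png",overlay=False)
```

```text
[616.40942659  38.63968817] (array([0.91, 0.06, 3.11]), np.float64(-0.009211010160637967))
```

View pics/d6.png

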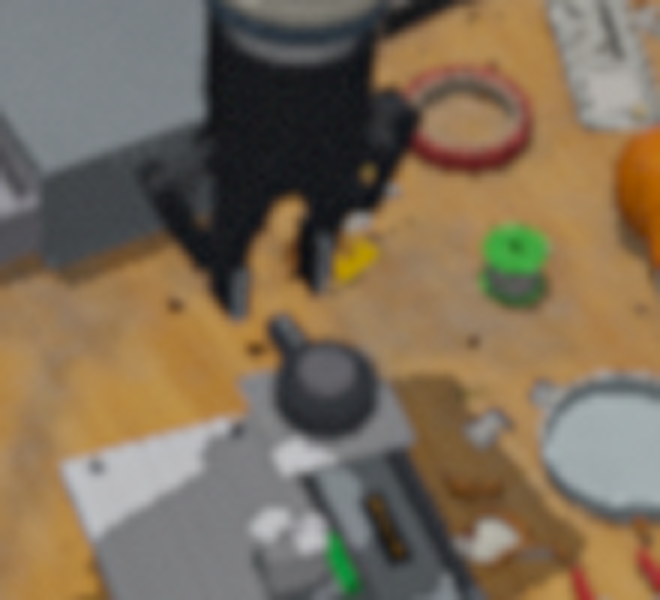

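arm_command --plan '[{"translation":[0.9,0,0.1],"twist":0,"gripper":0.4},{"translation":[0.9,0,0.8],"twist":0,"gripper":0.4},{"translation":[0.9,0,1.6],"twist":0,"gripper":0.4},{"translation":[0.9,0,2.2],"twist":0,"gripper":0.4},{"translation":[0.9,0,2.2],"twist":0,"gripper":0.4}]'

```text
clock: 33.88
eef_pos: [616.4, 39.2, 26.0]
tcp_rot: [-3.134, 0.043, 0.021]
contact_force: [-1.6, -0.3, -0.7]
opening: 0.4
```

Run:
```python
from h import *
t=ringpt(.14,40); print(t,tipdelta([t[0],t[1],46.5],.03),sense()["contact_force"])
view("scene",(220,150,330,250),6,"d7.png",overlay=False)
```

```text
[616.40942659  38.63968817] (array([0.04, 0.06, 0.9 ]), np.float64(-0.009116102679104454)) [-1.55671705 -0.32911994 -0.73911274]
```

View pics/d7.png

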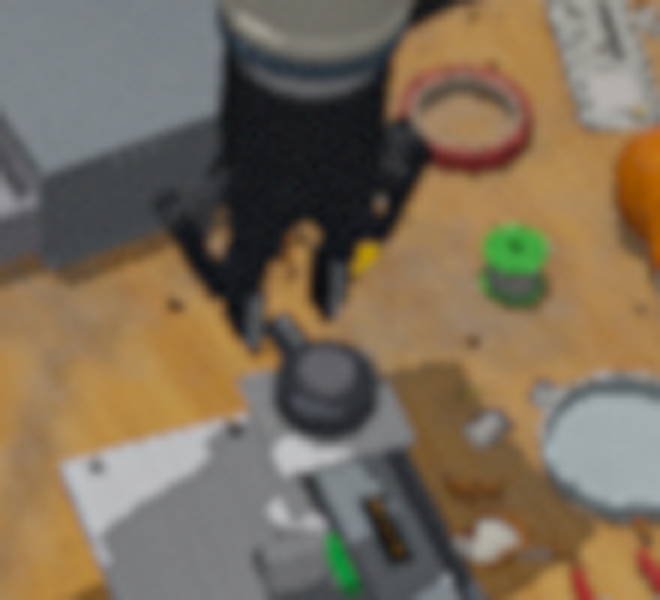

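The fingers straddle the lug at about (285,330). I'll lower the last bit and close.

arm_command --plan '[{"translation":[0,0,0.3],"twist":0,"gripper":0.4},{"translation":[0,0,0.6],"twist":0,"gripper":0.4},{"translation":[0,0,0.9],"twist":0,"gripper":0.4},{"translation":[0,0,0.9],"twist":0,"gripper":0.4},{"translation":[0,0,0.9],"twist":0,"gripper":0.4}]'

```text
clock: 34.35
eef_pos: [616.1, 39.3, 17.4]
tcp_rot: [-3.134, 0.042, 0.021]
contact_force: [0.4, 0.4, 0.2]
opening: 0.395
```

arm_command --plan '[{"translation":[0,0,0],"twist":0,"gripper":0.3},{"translation":[0,0,0],"twist":0,"gripper":0.2},{"translation":[0,0,0],"twist":0,"gripper":0.1},{"translation":[0,0,0],"twist":0,"gripper":0.0},{"translation":[0,0,0],"twist":0,"gripper":0.0}]' --squeeze 25

```text
clock: 34.77
eef_pos: [616.0, 39.4, 17.6]
tcp_rot: [-3.134, 0.043, 0.021]
contact_force: [-3.2, 0.7, 4.2]
opening: 0.157
```

Run:
```python
from h import *
s=sense();print(s["opening"],s["eef_pos"],s["contact_force"],s["tcp_rot"])
c=loc2w(ST,[(35,130,0)])[0][:2]; d=s["eef_pos"][:2]-c
print("r",np.hypot(*d),"ang",np.arctan2(d[1],d[0])-np.pi/2-ST[2])
```

```text
0.15696241560739393 [615.96869845  39.37688713  17.63343915] [-3.22477494  0.68744092  4.19106818] [-3.13420729  0.04270802  0.02067508]
r 40.75211194006306 ang 0.15027307599004786
```

```bash
cat >> h.py <<'E'
def arc(phis,r=None):
    from scipy.spatial.transform import Rotation as R
    s=sense(); M=R.from_euler("xyz",s["tcp_rot"]).as_matrix(); c=loc2w(ST,[(35,130,0)])[0][:2]; d=s["eef_pos"][:2]-c
    a0=np.arctan2(d[1],d[0]); r=r or np.hypot(*d); print("r",np.hypot(*d),"ang",a0-np.pi/2-ST[2],"jaw",np.arctan2(M[1,0],M[0,0])-ST[2],"F",s["contact_force"].round(1),s["opening"])
    for f in phis:
        p=np.array([*(c+r*np.array([np.cos(a0+f),np.sin(a0+f)])),s["eef_pos"][2]])
        print(f,((M.T@(p-s["eef_pos"]))/10).round(2),-f)
E
python3 -c "
from h import *
arc([.1,.2,.3,.4,.48])"
```

```text
r 40.75211194006306 ang 0.15027307599004786 jaw 0.13097507578214967 F [-3.2  0.7  4.2] 0.15696241560739393
0.1 [-0.41  0.03  0.02] -0.1
0.2 [-0.81  0.1   0.03] -0.2
0.3 [-1.2   0.21  0.05] -0.3
0.4 [-1.58  0.35  0.06] -0.4
0.48 [-1.87  0.5   0.08] -0.48
```

arm_command --plan '[{"translation":[-0.41,0.03,0],"twist":-0.1,"gripper":0.0},{"translation":[-0.81,0.1,0],"twist":-0.2,"gripper":0.0},{"translation":[-1.2,0.21,0.02],"twist":-0.3,"gripper":0.0},{"translation":[-1.58,0.35,0.04],"twist":-0.4,"gripper":0.0},{"translation":[-1.87,0.5,0.06],"twist":-0.48,"gripper":0.0}]'

```text
clock: 35.18
eef_pos: [595.8, 34.3, 17.8]
tcp_rot: [-3.114, 0.036, 0.506]
contact_force: [-5.0, 2.7, 4.6]
opening: 0.154
```

```bash
python3 -c "
from h import *
arc([.1,.2,.3,.4,.48],40)"
```

```text
r 41.772263257875345 ang 0.6586535267576948 jaw 0.6161123551594027 F [-5.   2.7  4.6] 0.15363575540839303
0.1 [-0.39  0.21  0.01] -0.1
0.2 [-0.78  0.29  0.02] -0.2
0.3 [-1.17  0.41  0.03] -0.3
0.4 [-1.53  0.56  0.04] -0.4
0.48 [-1.82  0.71  0.05] -0.48
```

arm_command --plan '[{"translation":[-0.39,0.1,0],"twist":-0.1,"gripper":0.0},{"translation":[-0.78,0.22,0],"twist":-0.2,"gripper":0.0},{"translation":[-1.17,0.35,0],"twist":-0.3,"gripper":0.0},{"translation":[-1.53,0.52,0],"twist":-0.4,"gripper":0.0},{"translation":[-1.82,0.68,0],"twist":-0.48,"gripper":0.0}]'

```text
clock: 35.6
eef_pos: [580.1, 20.2, 17.8]
tcp_rot: [-3.095, 0.021, 0.991]
contact_force: [-9.5, 5.8, 6.0]
opening: 0.157
```

```bash
python3 -c "
from h import *
arc([.1,.2,.3,.4,.46],40)"
```

```text
r 43.27809289497428 ang 1.1594069231119923 jaw 1.1009248544308265 F [-9.5  5.8  6. ] 0.15696134135864737
0.1 [-0.38  0.37 -0.01] -0.1
0.2 [-0.77  0.45 -0.01] -0.2
0.3 [-1.15  0.58 -0.  ] -0.3
0.4 [-1.52  0.73 -0.  ] -0.4
0.46 [-1.73  0.85 -0.  ] -0.46
```

```bash
python3 -c "
from h import *
arc([.1,.2,.3,.4,.46],44)
view('scene',(220,150,330,250),6,'e1.png',overlay=False)"
```

```text
r 43.27809289497428 ang 1.1594069231119923 jaw 1.1009248544308265 F [-9.5  5.8  6. ] 0.15696134135864737
0.1 [-0.44 -0.02  0.01] -0.1
0.2 [-0.87  0.07  0.02] -0.2
0.3 [-1.29  0.2   0.02] -0.3
0.4 [-1.69  0.38  0.02] -0.4
0.46 [-1.93  0.5   0.02] -0.46
```

View pics/e1.png

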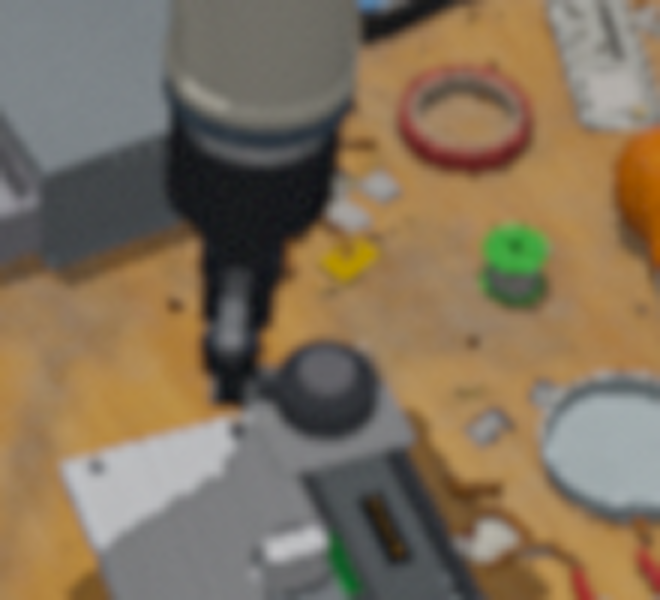

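The lug is turning with the grip, now at about (255,380). I'll continue to the mark.

arm_command --plan '[{"translation":[-0.42,0.0,0],"twist":-0.1,"gripper":0.0},{"translation":[-0.85,0.12,0],"twist":-0.2,"gripper":0.0},{"translation":[-1.25,0.28,0],"twist":-0.3,"gripper":0.0},{"translation":[-1.65,0.46,0],"twist":-0.4,"gripper":0.0},{"translation":[-1.9,0.58,0],"twist":-0.46,"gripper":0.0}]'

```text
clock: 36.07
eef_pos: [572.8, 0.8, 17.8]
tcp_rot: [-3.087, -0.002, 1.461]
contact_force: [-4.5, 4.3, 4.0]
opening: 0.151
```

```bash
python3 -c "
from h import *
arc([.01,.02,.05])
view('scene',(220,150,330,250),6,'e2.png',overlay=False)"
```

```text
r 44.85297746693532 ang 1.6342095253523463 jaw 1.5708902373388642 F [-4.5  4.3  4. ] 0.1514570349930871
0.01 [-0.04  0.   -0.  ] -0.01
0.02 [-0.09  0.01 -0.  ] -0.02
0.05 [-0.22  0.02 -0.  ] -0.05
```

View pics/e2.png

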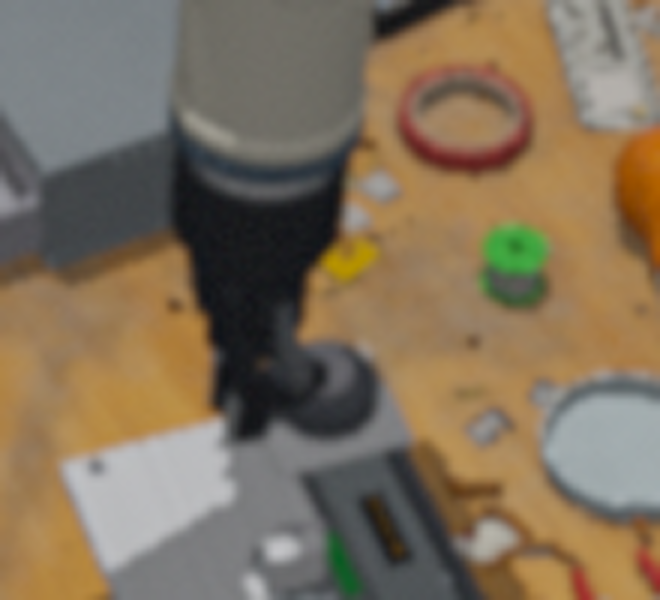

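arm_command --plan '[{"translation":[0,0,0],"twist":0,"gripper":0.2},{"translation":[0,0,0],"twist":0,"gripper":0.35},{"translation":[0,0,0],"twist":0,"gripper":0.4},{"translation":[0,0,-1],"twist":0,"gripper":0.4},{"translation":[0,0,-3],"twist":0,"gripper":0.4}]'

```text
clock: 36.53
eef_pos: [572.8, 0.3, 46.6]
tcp_rot: [-3.084, -0.002, 1.463]
contact_force: [0.1, 0.2, -0.1]
opening: 0.402
```

arm_command --plan '[{"translation":[0,0,-3],"twist":0,"gripper":0.4},{"translation":[0,0,-6],"twist":0.1,"gripper":0.4},{"translation":[2,0,-9],"twist":0.2,"gripper":0.4},{"translation":[6,2,-9],"twist":0.32,"gripper":0.4},{"translation":[10,4,-9],"twist":0.44,"gripper":0.4}]'

```text
clock: 36.95
eef_pos: [627.3, 90.0, 138.4]
tcp_rot: [-3.093, 0.02, 1.015]
contact_force: [0.4, -0.6, -1.0]
opening: 0.401
```

```bash
python3 -c "
from h import *
print(delta([376,273.9,90],.0255))"
```

```text
(array([  2.47, -30.78,   6.3 ]), np.float64(0.9897648428102929))
```

Run:
```python
from h import *
p=loc2w(CAB,[(-70-124-11-22,0,0)])[0]; print(p, tipdelta([p[0],p[1],130],.0255+np.pi/2))
view("top",(270,150,410,260),5,"e3.png")
view("scene",(220,190,340,320),5,"e4.png",overlay=False)
```

```text
[378.67379938 274.21212731   0.        ] (array([  2.62, -30.62,   5.24]), np.float64(-0.5810314839846038))
```

View pics/e3.png

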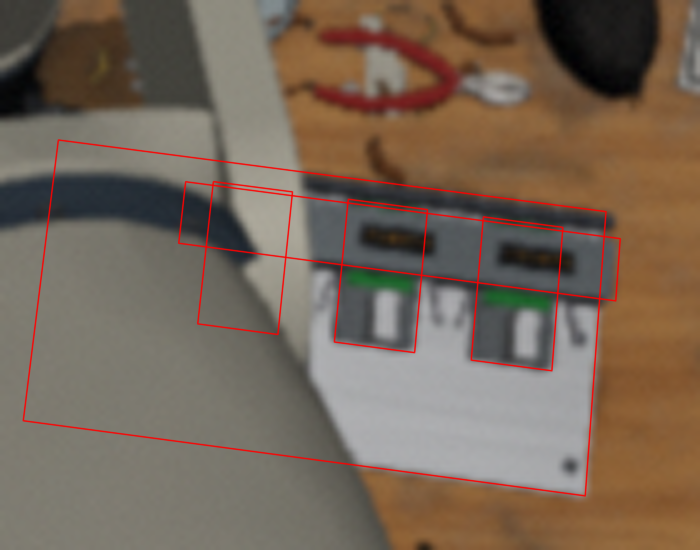

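View pics/e4.png

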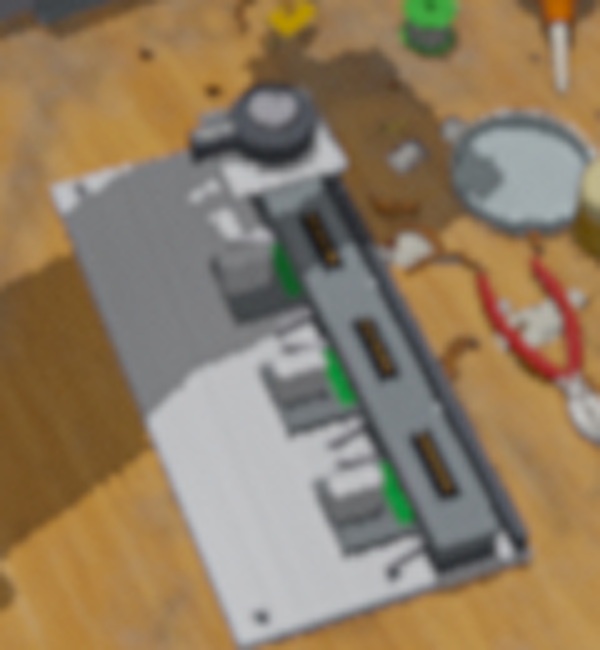

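The lug is turned to the front. I'll move to the front of the drawer to push it shut.

arm_command --plan '[{"translation":[0,-3.5,0],"twist":-0.12,"gripper":0.0},{"translation":[0,-7,0],"twist":-0.24,"gripper":0.0},{"translation":[0.5,-10.5,0],"twist":-0.36,"gripper":0.0},{"translation":[1,-14,0],"twist":-0.48,"gripper":0.0},{"translation":[1,-17.5,0],"twist":-0.58,"gripper":0.0}]'

```text
clock: 37.47
eef_pos: [484.3, 195.2, 145.5]
tcp_rot: [-3.091, -0.012, 1.605]
contact_force: [0.4, -0.2, -0.0]
opening: -0.002
```

Run:
```python
from h import *
p=loc2w(CAB,[(-70-124-11-22,0,0)])[0]; print(p, tipdelta([p[0],p[1],130],.0255+np.pi/2))
```

```text
[378.67379938 274.21212731   0.        ] (array([  8.2 , -10.03,   5.11]), np.float64(0.0089233030210496))
```

arm_command --plan '[{"translation":[2,-3,0.5],"twist":0,"gripper":0.0},{"translation":[4,-6,1.5],"twist":0,"gripper":0.0},{"translation":[6,-9,3],"twist":0,"gripper":0.0},{"translation":[8.2,-10.4,4.5],"twist":0,"gripper":0.0},{"translation":[8.2,-10.4,4.5],"twist":0,"gripper":0.0}]'

```text
clock: 37.88
eef_pos: [371.3, 275.2, 105.5]
tcp_rot: [-3.088, -0.011, 1.608]
contact_force: [0.4, -0.5, 0.3]
opening: 0.003
```

Run:
```python
from h import *
p=loc2w(CAB,[(-70-124-11-18,0,0)])[0]; print(p, tipdelta([p[0],p[1],53],.0255+np.pi/2))
view("scene",(130,80,280,200),5,"e5.png",overlay=False)
```

```text
[382.67249895 274.31411625   0.        ] (array([-0.23,  1.57,  8.13]), np.float64(0.011683022896911144))
```

View pics/e5.png

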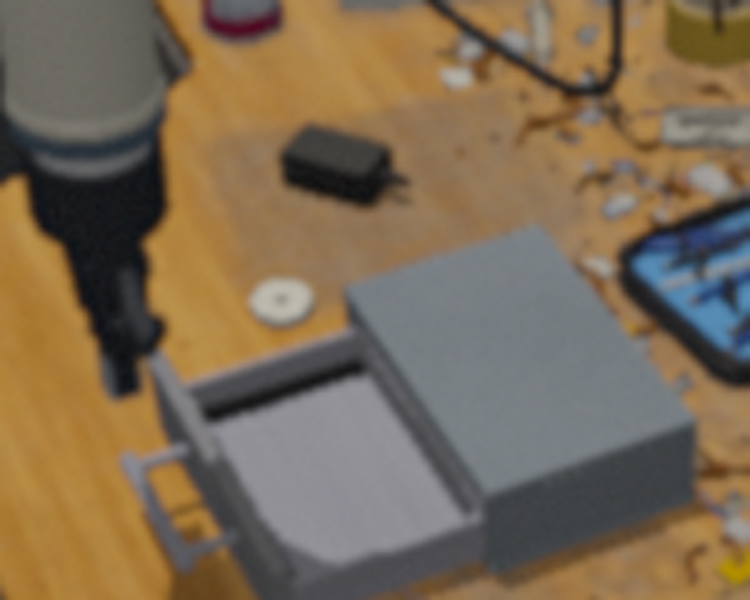

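arm_command --plan '[{"translation":[-0.2,1,1.5],"twist":0,"gripper":0.0},{"translation":[-0.2,1.3,3.5],"twist":0,"gripper":0.0},{"translation":[-0.2,1.5,5.5],"twist":0,"gripper":0.0},{"translation":[-0.2,1.5,7.2],"twist":0,"gripper":0.0},{"translation":[-0.2,1.5,8],"twist":0,"gripper":0.0}]'

```text
clock: 38.35
eef_pos: [384.5, 273.0, 24.7]
tcp_rot: [-3.089, -0.011, 1.608]
contact_force: [-1.0, -0.2, -1.6]
opening: -0.005
```

Run:
```python
from h import *
p=loc2w(CAB,[(-70-11,0,0)])[0]; print(p, tipdelta([p[0],p[1],54],.0255+np.pi/2),sense()["contact_force"])
view("scene",(140,80,280,200),5,"e6.png",overlay=False)
```

```text
[524.6263337  277.93472384   0.        ] (array([-0.03, 14.  , -0.72]), np.float64(0.01218028619935807)) [-0.98755114 -0.17494571 -1.63626863]
```

View pics/e6.png

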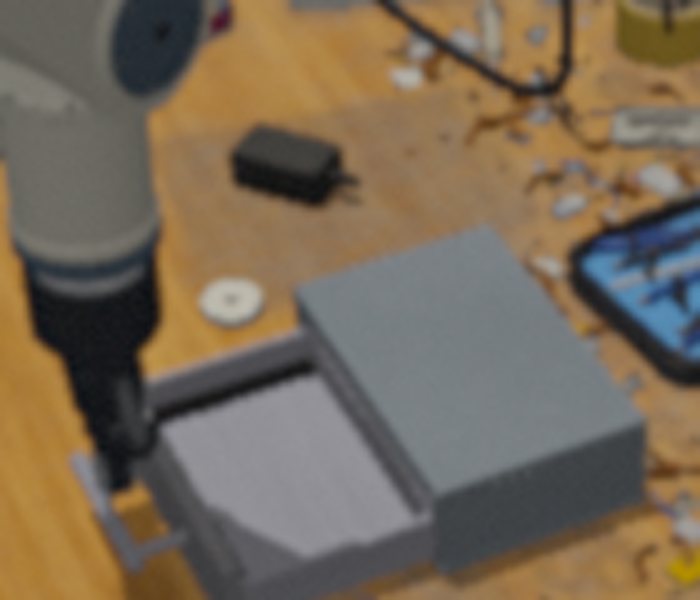

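The fingertips are between the handle and the panel, above the bar. I'll push.

arm_command --plan '[{"translation":[0,1,-0.05],"twist":0,"gripper":0.0},{"translation":[0,2.2,-0.1],"twist":0,"gripper":0.0},{"translation":[0,3.6,-0.2],"twist":0,"gripper":0.0},{"translation":[0,5,-0.25],"twist":0,"gripper":0.0},{"translation":[0,6.5,-0.35],"twist":0,"gripper":0.0}]'

```text
clock: 38.82
eef_pos: [450.9, 275.0, 25.3]
tcp_rot: [-3.088, -0.01, 1.608]
contact_force: [-2.2, 0.5, -1.7]
opening: 0.004
```

arm_command --plan '[{"translation":[0,1.3,-0.07],"twist":0,"gripper":0.0},{"translation":[0,2.6,-0.13],"twist":0,"gripper":0.0},{"translation":[0,3.9,-0.2],"twist":0,"gripper":0.0},{"translation":[0,5,-0.25],"twist":0,"gripper":0.0},{"translation":[0,6,-0.3],"twist":0,"gripper":0.0}]'

```text
clock: 39.23
eef_pos: [513.2, 277.3, 26.1]
tcp_rot: [-3.09, -0.011, 1.608]
contact_force: [-1.3, -0.7, 1.8]
opening: 0.0
```

Run:
```python
from h import *
p=loc2w(CAB,[(-70-11,0,0)])[0]; print(p, tipdelta([p[0],p[1],54],.0255+np.pi/2),sense()["contact_force"])
view("scene",(160,90,280,200),6,"e7.png",overlay=False)
```

```text
[524.6263337  277.93472384   0.        ] (array([0.02, 1.15, 0.1 ]), np.float64(0.011729282895445614)) [-1.30068234 -0.6918423   1.78398376]
```

View pics/e7.png

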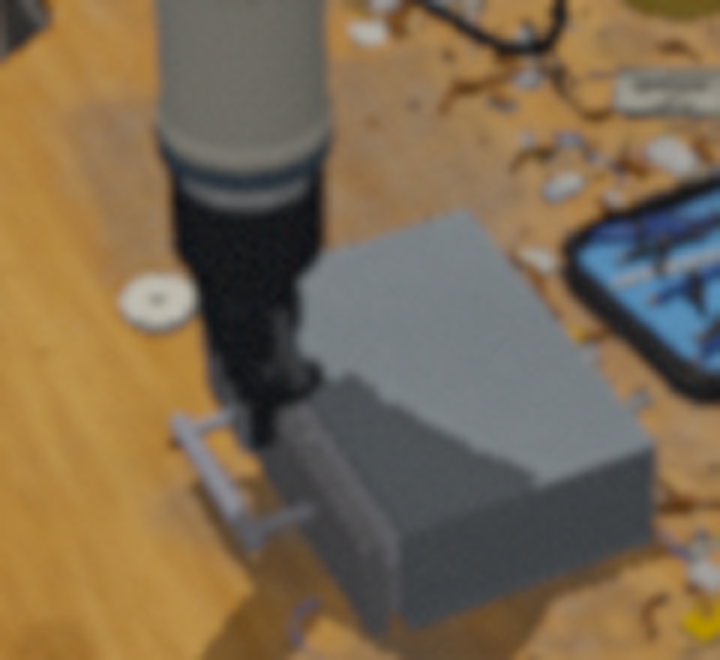

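arm_command --plan '[{"translation":[0,0.2,0],"twist":0,"gripper":0.0},{"translation":[0,0.4,0],"twist":0,"gripper":0.0},{"translation":[0,0.6,0],"twist":0,"gripper":0.0},{"translation":[0,0.8,0],"twist":0,"gripper":0.0},{"translation":[0,0.9,0],"twist":0,"gripper":0.0}]'

```text
clock: 39.7
eef_pos: [522.9, 278.0, 25.7]
tcp_rot: [-3.089, -0.011, 1.608]
contact_force: [-8.2, 0.5, 6.8]
opening: 0.002
```

arm_command --plan '[{"translation":[0,0.1,0],"twist":0,"gripper":0.0},{"translation":[0,0.2,0],"twist":0,"gripper":0.0},{"translation":[0,0.3,0],"twist":0,"gripper":0.0},{"translation":[0,0.35,0],"twist":0,"gripper":0.0},{"translation":[0,0.35,0],"twist":0,"gripper":0.0}]'

```text
clock: 40.12
eef_pos: [522.7, 277.9, 25.6]
tcp_rot: [-3.083, -0.01, 1.608]
contact_force: [-14.1, 0.8, 13.3]
opening: -0.001
```

The drawer is against its stop. I'll back off and clear the arm for the final checks.

arm_command --plan '[{"translation":[0,-0.6,0],"twist":0,"gripper":0.0},{"translation":[0,-1,-1],"twist":0,"gripper":0.0},{"translation":[0,-1,-4],"twist":0,"gripper":0.0},{"translation":[0,-1.5,-8],"twist":0,"gripper":0.0},{"translation":[0,-3,-12],"twist":0,"gripper":0.0}]'

```text
clock: 40.53
eef_pos: [501.2, 275.8, 147.8]
tcp_rot: [-3.084, -0.01, 1.608]
contact_force: [1.0, 0.5, 1.0]
opening: -0.0
```

arm_command --plan '[{"translation":[3,-4,-1],"twist":0,"gripper":0.0},{"translation":[6,-8,-2],"twist":0,"gripper":0.0},{"translation":[9,-12,-3],"twist":0,"gripper":0.0},{"translation":[12,-14,-4],"twist":0,"gripper":0.0},{"translation":[15,-16,-4],"twist":0,"gripper":0.0}]'

```text
clock: 40.95
eef_pos: [347.3, 407.7, 198.7]
tcp_rot: [-3.087, -0.012, 1.607]
contact_force: [0.4, 0.6, -0.2]
opening: -0.003
```

arm_command --plan '[{"translation":[3,-1,0],"twist":0,"gripper":0.0},{"translation":[6,-2,0],"twist":0,"gripper":0.0},{"translation":[9,-3,0],"twist":0,"gripper":0.0},{"translation":[12,-4,0],"twist":0,"gripper":0.0},{"translation":[12,-4,0],"twist":0,"gripper":0.0}]'

```text
clock: 41.37
eef_pos: [301.4, 531.2, 203.5]
tcp_rot: [-3.088, -0.016, 1.61]
contact_force: [0.4, -0.6, 0.3]
opening: -0.003
```

Run:
```python
from h import *
a=view("top",(270,150,410,260),5,"f1.png")
view("top",(90,140,260,260),4.5,"f2.png",img=a)
b=view("scene",(220,190,340,320),5,"f3.png",overlay=False,extra=[(ST,[(35,130,61.5),(-13,130,61.5)])])
```

```text
(no output)
```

View pics/f1.png

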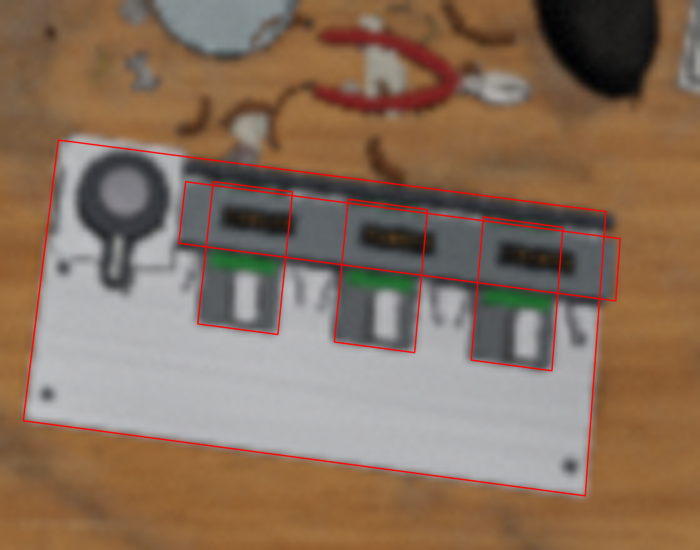

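View pics/f2.png

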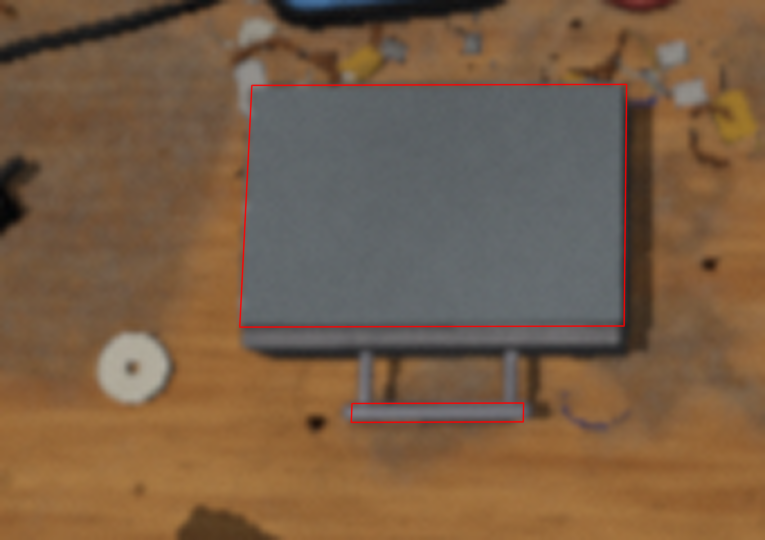

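View pics/f3.png

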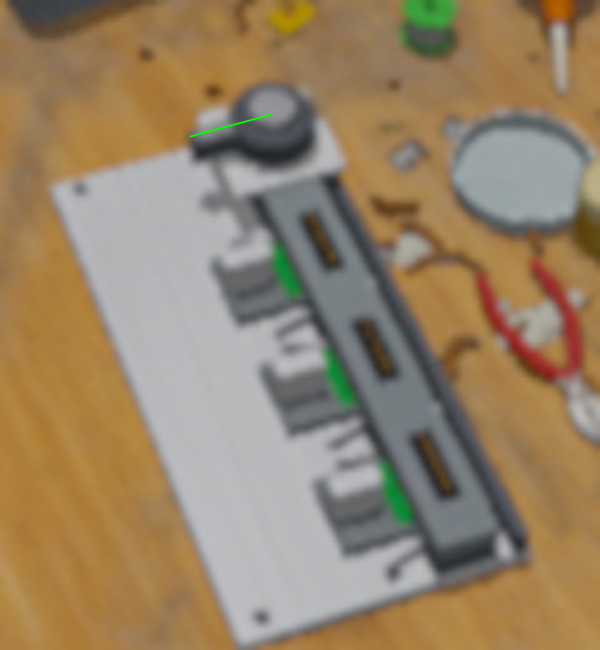

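Run:
```python
from h import *
S=back(*crop(124,190.5,270,150,5,5),70)
for u,v in((116,282),(118,262)):
  L=back(*crop(u,v,270,150,5,5),61.5); d=L-S; print(np.hypot(*d[:2]),np.arctan2(d[1],d[0])%(2*np.pi)-np.pi/2-ST[2])
for a in(1.45,1.57,1.69): print(a,(proj([*ringpt(a,46),61.5])-[270,150])*5)
```

```text
47.25432387687026 1.6145445448061744
36.611959170930184 1.6221020382067275
1.45 [[ 98.1482171 276.235189 ]]
1.57 [[108.53217408 278.24662801]]
1.69 [[119.0669562  279.01660819]]
```

Run:
```python
from h import *
a=grab_frame("scene"); t=grab_frame("top")
def ov(img,name,u0,v0,n,k,a_):
    b=cv2.resize(img[v0:v0+n,u0:u0+n],None,fx=k,fy=k,interpolation=cv2.INTER_CUBIC)
    return b
A=ov(a,"scene",250,200,40,14,0);B=ov(t,"top",275,175,40,14,0)
for img,name,o in((A,"scene",(250,200)),(B,"top",(275,175))):
    s=(proj([*loc2w(ST,[(35,130,0)])[0][:2],70],name)-o+.5)*14; print(name,"stud",s)
    for an in(1.45,1.57,1.69): print(an,(proj([*ringpt(an,46),61.5],name)-o+.5)*14-s)
cv2.imwrite("pics/g.png",cv2.resize(np.hstack([A,B]),None,fx=.7,fy=.7,interpolation=cv2.INTER_AREA))
```

```text
scene stud [[339.36854286 151.19469914]]
1.45 [[-227.2235634    67.19623713]]
1.57 [[-219.24483851   87.46055376]]
1.69 [[-208.05018393  106.98589151]]
top stud [[273.72941597 187.69989063]]
1.45 [[-61.91440809 242.75863857]]
1.57 [[-32.83932853 248.3906678 ]]
1.69 [[ -3.34193861 250.54661229]]
```

View pics/g.png

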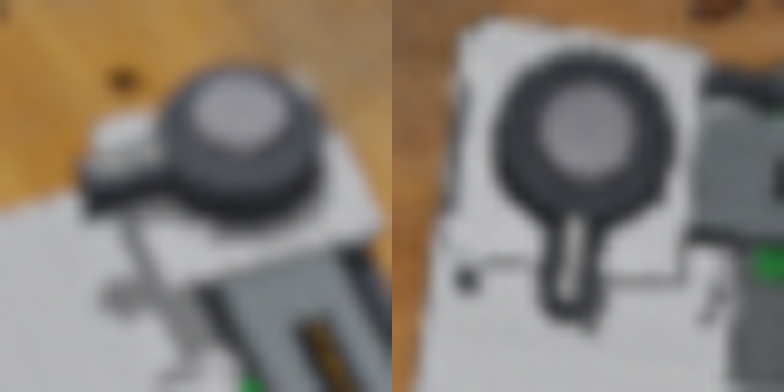

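Run:
```python
from h import *
t=np.mean([cv2.cvtColor(grab_frame("top"),cv2.COLOR_BGR2GRAY).astype(float) for _ in range(4)],0)
print(t[195:210,286:304].round().astype(int))
pts=[]
for v in range(198,206):
    r=t[v,288:300]; 
    L=np.argmin(r[:6])+288; R=np.argmin(r[6:])+294
    seg=t[v,L:R+1]; w=seg-seg.min(); s=(w*np.arange(L,R+1)).sum()/w.sum(); 
    p=back(s,v,61.5); pts.append(p); print(v,L,R,round(s,2),p.round(1))
P=np.array(pts); k=np.polyfit(P[:,0],P[:,1],1); print("line angle", np.arctan2(-k[0],-1)%(2*np.pi)-np.pi/2-ST[2]); 
c=loc2w(ST,[(35,130,0)])[0]; print(c, "line y at centre",np.polyval(k,c[0]))
d=P.mean(0)-c; print("from centre",np.arctan2(d[1],d[0])%(2*np.pi)-np.pi/2-ST[2])
```

```text
[[144  95  57  47  52  58  58  60  60  60  60  59  56  54  58  76 112 162]
 [174 152 108  62  44  48  59  70  65  59  56  53  53  63  93 134 157 175]
 [187 182 158 112  64  47  70 108  86  56  46  60  84 116 148 172 180 180]
 [189 190 182 158 105  62  86 136 106  59  64 110 144 166 178 183 184 177]
 [189 188 187 173 120  70  94 139 106  64  91 150 177 185 185 184 182 173]
 [181 180 180 171 116  70  96 134 101  70 112 166 185 187 186 184 183 172]
 [148 150 157 150  99  67  99 129  98  80 136 176 187 188 186 184 184 173]
 [159 160 160 135  82  69 109 123  89  76 131 165 177 180 178 176 175 168]
 [180 180 175 142  83  78 122 118  80  68 106 136 148 148 146 145 146 146]
 [184 184 178 148  90  81 126 114  76  68 100 141 158 158 157 156 159 160]
 [183 183 178 151  94  70  99  94  71  73 107 158 178 180 179 178 178 180]
 [181 183 180 163 112  66  62  65  62  81 118 164 182 183 184 182 182 183]
 [180 180 180 176 151 110  88  84  83 100 143 173 180 180 181 182 182 182]
 [179 180 180 179 174 160 151 144 124 124 159 177 181 180 180 180 180 181]
 [179 178 179 178 179 176 176 172 161 158 172 178 180 179 179 180 180 179]]
198 291 295 293.08 [5.922e+02 3.000e-01 6.150e+01]
199 291 295 293.01 [5.896e+02 4.000e-01 6.150e+01]
200 291 295 293.03 [5.869e+02 4.000e-01 6.150e+01]
201 291 295 293.18 [584.3  -0.   61.5]
202 291 295 292.96 [5.816e+02 5.000e-01 6.150e+01]
203 291 295 292.51 [578.9   1.7  61.5]
204 291 295 292.38 [576.3   2.   61.5]
205 291 294 292.48 [573.6   1.7  61.5]
line angle 1.5800608185596898
[617.59725194  -1.34267133   0.        ] line y at centre -2.629501159392646
from centre 1.6169242387974245
```

The lug centreline measures 1.58 rad, which agrees with the jaw angle of 1.571 when I released it. All three carriers are home, the drawer is shut, the pliers and spool haven't moved, and the arm is clear. Handing in.

```bash
python3 -c "
from rig import job,sense
print(sense()['clock']); print(job.sign_off())"
```

```text
41.7667
the job is handed in; nothing more can be done
None
```

The job is handed in with the whole task done, but a force spike early on may have failed the run. While I was lowering the gripper onto the drawer handle, the force reading hit 212 N for one moment, and the limits are 120 N at the wrist and 40 N on the gripper's body. My best guess is that a finger linkage struck the top of the drawer panel. No verdict was reported.

**What I did:** I opened the drawer about 124 mm and slid all three carriers to the stop beneath the contact bar, one per bay. Then I turned the ring to the locked mark and pushed the drawer shut. It took 41.8 s of the 210 s allowed.

**Last checks, from the camera pictures:**
- **Carriers:** all three match their home outlines. Each met the stop within about 1 mm of where I predicted.
- **Lock ring:** the lug's centreline measures 1.58 rad. A second reading, taken from my fitted ring centre, gave 1.617; both are inside the 1.451–1.691 window. I trust the first, because that centre seems to be about 1.3 mm off and the jaws read 1.571 when I let go.
- **Drawer:** the handle is back at its shut position.
- **Pliers and spool:** neither has visibly moved.
- **Arm:** it is clear and touching nothing.

**Readings that disagreed:** the reported tool height was about 29.5 mm lower than the real fingertip height. My first grasp therefore passed over the handle and closed on nothing. I found the offset by touching the bench, which read about 29 N, and corrected for it from then on.

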